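Register the slotted insert under the shear blade

TASK

Fit the slotted insert to the shear tester: lay it on the platform with its slot running front to back, push it in under the crosshead until its rear edge sits flush against the back stop, then slide it sideways until its side is against the side stop, so that the blade hangs straight above the slot. The stops are only finger-tight and must keep their settings, so press gently; do not bump the crosshead or its blade, leave everything else where it is, and let go at the end.

Things in the scene. Friction and masses are not known exactly. Their poses are not given: they have to be found in the camera images.
- slotted_insert: The aluminium insert to fit: flat block 80 (own x) x 60 (own y) x 14 mm high, 0.17 kg, a through slot 64 x 6 mm along own x in its middle; the same when turned half a turn. Origin: centre of its underside. Lies on the green mat (3 mm thick) on the counter left of the tester, in a row with two other inserts, own x within 0.2 rad of world x.
- plain_insert: Bystander: insert without any opening, 80 x 60 x 14 mm, on the green mat. Origin: centre of its underside.
- drilled_insert: Bystander: insert with twelve dark round holes, 80 x 60 x 14 mm, on the green mat. Origin: centre of its underside.
- tester: Shear tester, fixed: cream console 310 deep x 420 wide x 80 mm high, two black columns (48 mm thick, at own y = +-180 mm, x = 0) up to a yoke 495 mm above the counter. Origin: at counter level under the blade. Own x points to its back (roughly away from the robot), own y to its left, z up.
- platform (a point): Point on top of the steel platform, 92 mm above the counter, right under the blade; axes as the tester's. The platform spans own x -130 to +70 mm, y -120 to +120 mm. With the insert fully home, the centre of its underside is here and its long side along own x.
- crosshead: Grey crosshead, fixed, same origin and axes as the tester: bar with own x -40 to +40 mm, 420 mm wide, underside 160 mm and top 222 mm above the platform. Load cell (48 mm diameter) below its middle down to 134 mm above the platform, blade (56 mm along x, 2 mm thick, at y = 0) down to 70 mm. It roofs the insert's home: a tool pointing straight down does not fit, one leaning back does.
- back_stop_face (a point): Front of the back stop: a straight blue bar 96 mm long (along the tester's y), 14 mm high, its flat face 40 mm behind the platform point. Point: middle of that face, 7 mm above the platform; own x points to the back.
- side_stop_face (a point): Face of the side stop: a blue block 26 mm long, 14 mm high, with one button (10 mm diameter, 4 mm proud), 30 mm to the right (tester's -y) and 8 mm in front of the platform point. Point: centre of the button face, 7 mm above the platform; own x points to the right. A sideways push in front of this button swings the insert off the back stop; push at the platform point's level or behind.
- back_stop (a joint): Setting of the back stop, a slide held by a finger-tight screw; 0 at the start, positive when shoved to the back (m). It slips if pushed with more than about 15 N.
- side_stop (a joint): Setting of the side stop, the same; 0 at the start, positive when shoved to the tester's right (m). It slips if pushed with more than about 15 N.
- weight: Bystander: brass 500 g calibration weight, 38 mm diameter, 62 mm high, standing on the right front corner of the tester's console. Origin: centre of its underside.
- beaker: Bystander: glass beaker, 70 mm diameter, 95 mm high, on the counter. Origin: centre of its underside.
- sample_jar: Bystander: amber jar with white cap, 66 mm diameter, 85 mm high. Origin: centre of its underside.
- spatula: Bystander: spatula 200 mm long lying on the counter to the left of the mat. Origin: about its middle.
Not all that is in view belongs to the job. What is shaped like the slotted_insert but brown or yellow is not meant.

How it is judged:
By the outcome, as a careful person would: the job done as asked, in the order asked, and still so for the second after the job is handed in, with the robot touching nothing.
It also fails if it takes over 72 s, if anything falls off the work surface, if the arm or the gripper's body presses on something with over 40 N, if the wrist force passes 120 N, or if a joint passes its speed limit or range.

ROBOT

A 6-joint arm with a two-finger parallel gripper is mounted at the origin on the work surface. World frame = base frame: x ahead of the robot, y to its left, z up, the work surface at z = 0. Lengths are in m, angles in rad, forces in N, time in s.
With the tool pointing down it reaches from about 0.35 to 0.85 m from the base axis. Payload 8.1 kg.
Tool frame: the origin (TCP) lies between the finger pads; the fingertips stand 17 mm ahead of it and the grasp point (between the pads) lies 2 mm behind it; y points along the fingers, z is the direction in which the jaws open and shut, and the axes are right-handed (so a half turn about y gives the same grasp; the last joint's range is limited). The gripper opens to 93 mm and grips with 3 to 60 N. Pads are 15 mm wide; open, the fingers measure 128 mm over their backs; the gripper's body (75 mm by 188 mm) begins 65 mm behind the grasp point.
Start: joints at [1.028, 0.13, 1.488, -0, 1.523, -0.085], TCP at [0.265, 0.538, 0.236] pointing down, gripper open.
Joint ranges: [-2.96, 2.96], [-0.89, 2.26], [0.02, 2.5], [-1.34, 4.48], [0, 2.73], [-2.66, 2.66]. Speed limits (rad/s): [2.39, 2.39, 2.79, 3.14, 3.14, 3.14].

INTERFACE

Orientations are given as a rotation vector (axis times angle).
In Python, from plant import monitor, optics, robot gives the robot as it stands.
- The arm moves only by the shell command python3 -m inch 'ROWS' [OPENING] [FORCE]. ROWS is JSON, a list that holds one entry, the list of rows, each a list of 6 numbers: the shift along the tool's x, y, z in mm, then the turn, a rotation vector about the tool's x, y, z in rad. A call has 1 to 8 rows; each row shifts and turns the commanded pose from where the row before left it, along the tool's axes as they then stand; what a row does not reach is not made up. A row lasts 1/8 s, in which the tool goes at most 62.5 mm and 10.7 degrees, less where a joint would pass 70% of its speed; a pose out of reach is approached as far as the arm can. A call is refused whole if a number of a shift passes 62.5 or a number of a turn 0.188, either way. A call with a gripper value outside its range is refused whole. OPENING is the finger opening in mm, from 0 to 93, set as the call begins (- or left out, the last holds). The fingers move at their own pace and stop on an object; FORCE is the grip in N (left out, the last holds). Time passes only in rows, so rows that do not move let the fingers close. It gives the time, the measured TCP pose, the force and the opening at its end, in the units of the state.
- monitor.read_state(): the state, without advancing time (a new reading comes with each control period).
- optics.read_camera(name): name is "side" or "top" or "wrist"; returns a dict with "image" (400x640x3 uint8, blue, green, red), "fx", "fy", "cx", "cy" (pixels), "rvec" (rotation vector, rad) and "tvec" (3), from world to camera coordinates, as OpenCV has them. Camera axes: x right, y down, z forward; pixel columns grow to the right and rows downward; lengths in m; the calibration is good to about 2 mm. A picture is of the moment at which its call begins. There is no depth.
- robot.close_job(): hands the job in, once; it reports no verdict.
The state is a dict: "t": time; "q": joint angles; "dq": joint speeds; "joint_torque": joint torques, N m; "tool_pos": TCP position; "orientation": TCP orientation; "force": force on the tool from outside, world axes, zero at the start; "wrist_torque": the same for the moment, N m; "opening": finger opening in m.
Only numpy, scipy, OpenCV 4.12 (cv2) and the standard library are available. Lean on these libraries where they do the work, as an engineer would, in place of code of your own. Each camera call takes 0.05 s, during which the arm holds its last target.

## Working session

There is one attempt and no reset: what is moved stays moved. The work goes in short steps, Python scripts to look and compute and a shell command to move; the robot and the scene stay as the last step left them, time stands still between calls to the robot, and variables do not carry over. Pictures are saved under pics/ and viewed, and the job is handed in when it is done.

```bash
ls; mkdir -p pics; python3 - <<'E'
from plant import monitor, optics, robot
import cv2
s=monitor.read_state()
for k,v in s.items(): print(k,v)
for n in ["side","top","wrist"]:
    c=optics.read_camera(n); cv2.imwrite(f"pics/{n}0.png",c["image"]); print(n,{k:v for k,v in c.items() if k!="image"})
E
```

```text
pics
t 0.0
q [ 1.02758034e+00  1.31146982e-01  1.48929607e+00  1.20394127e-05
  1.52296389e+00 -8.53950451e-02]
dq [ 0.00114527 -0.00019814  0.00017044 -0.00195598  0.00118147 -0.00038547]
joint_torque [ 6.47920842e-05 -5.59859169e+01 -4.91758919e+01  7.66956504e-02
  3.59883439e-02 -1.81343976e-04]
tool_pos [0.26489292 0.53776474 0.23458665]
orientation [-1.54254757  0.35954086 -0.35863516]
force [-0.80500345 -0.13897671 -0.76615971]
wrist_torque [ 0.05800458  0.01776777 -0.00464311]
opening 0.09311347164024941
side {'fx': 444.48066081402527, 'fy': 444.48066081402527, 'cx': 318.2570749962314, 'cy': 208.84586492987896, 'rvec': array([ 2.40662342, -0.34297605,  0.11442192]), 'tvec': array([-0.40338024,  0.23239968,  1.16152398])}
top {'fx': 507.0423320801842, 'fy': 507.0423320801842, 'cx': 323.2897265261333, 'cy': 196.82616566684783, 'rvec': array([ 2.20441373, -2.17791053,  0.09643019]), 'tvec': array([0.10774547, 0.47305645, 1.38723627])}
wrist {'fx': 275.944206247538, 'fy': 275.944206247538, 'cx': 323.24053346526836, 'cy': 200.27400000972133, 'rvec': array([-2.44916589, -1.52263458, -0.2252958 ]), 'tvec': array([-0.59892675, -0.03377353,  0.39101727])}
```

View pics/side0.png

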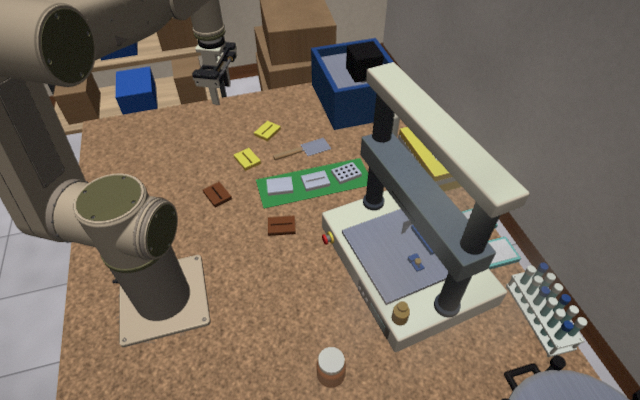

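View pics/top0.png

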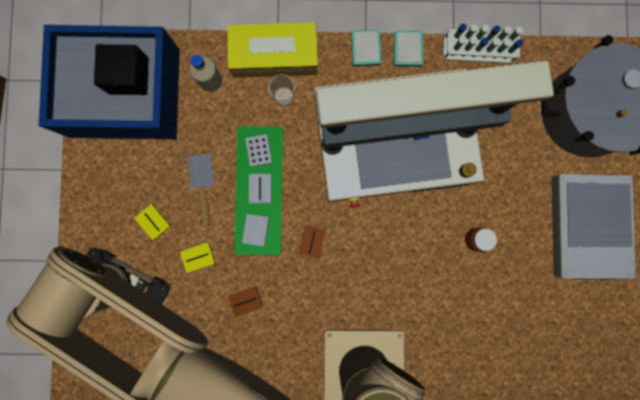

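View pics/wrist0.png

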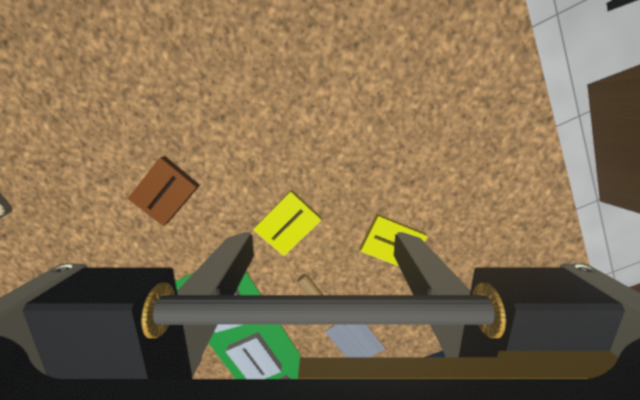

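The slotted insert is the middle one on the green mat: top (260,188), side (316,180). The tester is at top about (400,160), with the platform visible and its stops partly under the crosshead.

```bash
cat > h.py <<'E'
import numpy as np, cv2
from plant import monitor, optics
from scipy.spatial.transform import Rotation as R
def cam(n):
    c=optics.read_camera(n); c["R"]=R.from_rotvec(c["rvec"]).as_matrix(); c["C"]=-c["R"].T@c["tvec"]; return c
def ray(c,u,v):
    d=c["R"].T@np.array([(u-c["cx"])/c["fx"],(v-c["cy"])/c["fy"],1.]); return d/np.linalg.norm(d)
def plane(c,u,v,z):
    d=ray(c,u,v); return c["C"]+d*(z-c["C"][2])/d[2]
def tri(obs):
    A=np.zeros((3,3));b=np.zeros(3)
    for c,u,v in obs:
        d=ray(c,u,v);P=np.eye(3)-np.outer(d,d);A+=P;b+=P@c["C"]
    X=np.linalg.solve(A,b)
    return X,[np.linalg.norm((np.eye(3)-np.outer(ray(c,u,v),ray(c,u,v)))@(X-c["C"])) for c,u,v in obs]
def proj(c,X):
    p=c["R"]@np.asarray(X)+c["tvec"]; return c["fx"]*p[0]/p[2]+c["cx"],c["fy"]*p[1]/p[2]+c["cy"]
E
python3 - <<'E'
from h import *
t=cam("top");s=cam("side")
for c,n,(x0,y0,x1,y1) in [(t,"top",(220,110,300,270)),(s,"side",(240,140,390,220)),(t,"topplat",(300,100,500,210)),(s,"sideplat",(310,180,520,350))]:
    im=c["image"][y0:y1,x0:x1]; k=min(800/(x1-x0),600/(y1-y0)); k=int(k)
    cv2.imwrite(f"pics/z_{n}.png",cv2.resize(im,None,fx=k,fy=k,interpolation=cv2.INTER_CUBIC)); print(n,k)
print(t["C"],s["C"])
E
```

```text
top 3
side 5
topplat 4
sideplat 3
[0.36897997 0.13359967 1.41627005] [ 0.23612034 -0.67622815  1.02607303]
```

View pics/z_topplat.png

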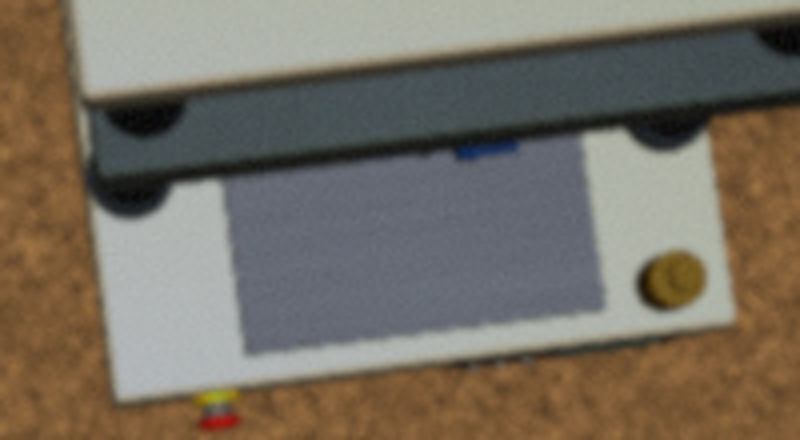

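View pics/z_sideplat.png

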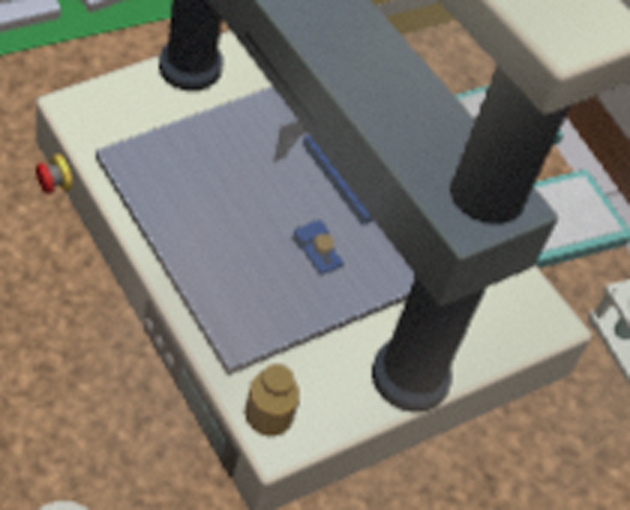

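View pics/z_side.png

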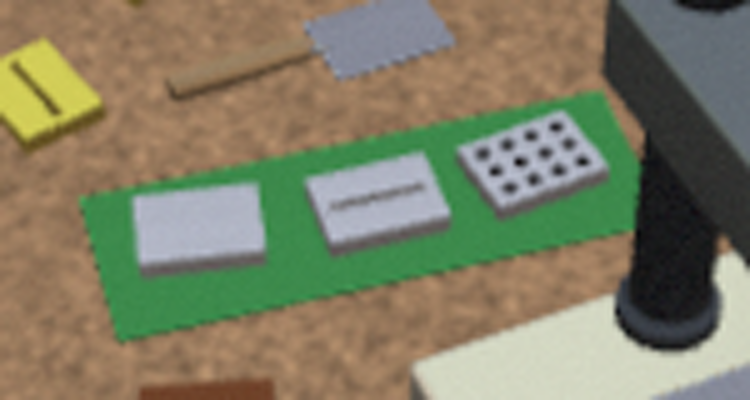

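View pics/z_top.png

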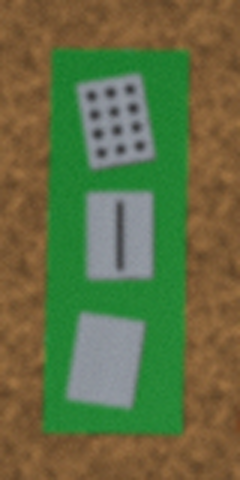

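```bash
python3 - <<'E'
from h import *
t=cam("top");s=cam("side")
# insert mask refinement
def quad(c,x0,y0,x1,y1):
    im=c["image"][y0:y1,x0:x1]; k=8
    b=cv2.resize(im,None,fx=k,fy=k,interpolation=cv2.INTER_CUBIC); hsv=cv2.cvtColor(b,cv2.COLOR_BGR2HSV)
    m=((hsv[...,1]<70)).astype(np.uint8)
    m=cv2.morphologyEx(m,cv2.MORPH_CLOSE,np.ones((25,25)))
    cs=max(cv2.findContours(m,0,2)[0],key=cv2.contourArea)
    r=cv2.minAreaRect(cs); return cv2.boxPoints(r)/k+[x0-.5+.5/k,y0-.5+.5/k], np.array(r[0])/k+[x0,y0]
q,ce=quad(t,240,170,282,208); print(q.round(1),ce)
P=np.array([plane(t,u,v,.017) for u,v in q]);print(P.round(4),P.mean(0)); 
e=[np.linalg.norm(P[i]-P[(i+1)%4]) for i in range(4)];print(e)
for i in range(4):
    d=P[(i+1)%4]-P[i]; print(np.degrees(np.arctan2(d[1],d[0])))
T=lambda p:(p[0]/3+220,p[1]/3+110)
S=lambda p:(p[0]/5+240,p[1]/5+140)
for a,b in [((86,191),(425,153)),((153,191),(450,212)),((153,279),(328,242)),((86,279),(306,178)),((120,203),(423,187)),((120,269),(331,207))]:
    print('insert',tri([(t,*T(a)),(s,*S(b))]))
T=lambda p:(p[0]/4+300,p[1]/4+100)
S=lambda p:(p[0]/3+310,p[1]/3+180)
for a,b in [((246,354),(97,156)),((604,306),(231,371))]:
    X=tri([(t,*T(a)),(s,*S(b))]);print('plat',X, plane(t,*T(a),.092),plane(s,*S(b),.092))
    
A=plane(t,*T((246,354)),.092);B=plane(t,*T((604,306)),.092)
for A,B in [(A,B),(plane(s,*S((97,156)),.092),plane(s,*S((231,371)),.092))]:
    d=A-B;print(np.linalg.norm(d)); y=d/np.linalg.norm(d); x=np.array([y[1],-y[0],0]); print('yaw',np.arctan2(x[1],x[0]),(A+B)/2+.13*x)
E
```

```text
[[248.6 173.7]
 [270.7 173.7]
 [270.7 202.8]
 [248.6 202.8]] [260.0625 188.6875]
[[0.5333 0.3212 0.017 ]
 [0.5341 0.26   0.017 ]
 [0.4533 0.2585 0.017 ]
 [0.4525 0.3194 0.017 ]] [0.49331618 0.28980403 0.017     ]
[np.float64(0.06120497067317966), np.float64(0.08088968041420445), np.float64(0.06094869943199286), np.float64(0.08083781535926421)]
-89.23482241446018
-178.90549933448742
90.71465251233933
1.2763722334391736
insert (array([0.53426538, 0.32122508, 0.01418472]), [np.float64(0.0005500194903048774), np.float64(0.0005500194903050245)])
insert (array([0.53324719, 0.258919  , 0.02098372]), [np.float64(0.0005074868364646467), np.float64(0.0005074868364648086)])
insert (array([0.45263249, 0.25743846, 0.01911061]), [np.float64(6.628053891906888e-06), np.float64(6.628053892000741e-06)])
insert (array([0.45315749, 0.31902925, 0.01633559]), [np.float64(0.0011367304881437688), np.float64(0.0011367304881436681)])
insert (array([0.52332675, 0.28929292, 0.01671741]), [np.float64(0.0006380613162157982), np.float64(0.0006380613162157312)])
insert (array([0.46211664, 0.28795824, 0.01759724]), [np.float64(0.0005591160475453102), np.float64(0.0005591160475453778)])
plat (array([0.49082533, 0.01359825, 0.08401301]), [np.float64(0.0007539044885545486), np.float64(0.0007539044885544921)]) [0.48935978 0.01448449 0.092     ] [0.4894136  0.00764937 0.092     ]
plat (array([ 0.5247112 , -0.22253154,  0.08873283]), [np.float64(0.00015670091155757916), np.float64(0.0001567009115576342)]) [ 0.52417557 -0.22160983  0.092     ] [ 0.52386277 -0.22413738  0.092     ]
0.23864758453790463
yaw 0.1464103829788191 [ 0.63537682 -0.08459725  0.092     ]
0.23433276110759974
yaw 0.14754437727429837 [ 0.63522574 -0.08913275  0.092     ]
```

```bash
cat >> h.py <<'E'
def rel(target=None,axes=None):
    """print remaining shift (tool mm) and turn to target pos / 3x3 axes"""
    s=monitor.read_state(); T=R.from_rotvec(s["orientation"])
    print('t',round(s["t"],2),'pos',s["tool_pos"].round(4),'q',s["q"].round(2),'F',s["force"].round(1),'open',round(s["opening"]*1e3,1))
    if axes is not None:
        G=R.from_matrix(axes); print('turn(tool)',(T.inv()*G).as_rotvec().round(3))
    if target is not None:
        d=np.array(target)-s["tool_pos"]; print('shift in current axes mm',(T.inv().apply(d)*1e3).round(1))
        if axes is not None: print('shift in goal axes mm',(G.inv().apply(d)*1e3).round(1))
def axes(yaw,lean,sgn):
    """fingers point along yaw heading, lean from vertical; z = sgn * left-direction"""
    f=np.array([np.cos(yaw),np.sin(yaw),0]);l=np.array([-f[1],f[0],0])
    y=np.sin(lean)*f-np.cos(lean)*np.array([0,0,1]);z=sgn*l;x=np.cross(y,z)
    return np.stack([x,y,z],1)
TO=np.array([.635,-.087,.092]);TY=.147
def tp(x,y,z):
    c,s=np.cos(TY),np.sin(TY); return TO+[c*x-s*y,s*x+c*y,z]
E
python3 - <<'E'
from h import *
s=monitor.read_state();M=R.from_rotvec(s["orientation"]).as_matrix();print(M.round(2))
c=cam("wrist");print('cam in tool',M.T@(c["C"]-s["tool_pos"]),'fwd in tool',M.T@c["R"][2])
for sg in(1,-1):
    print(sg);rel([.488,.2897,.12],axes(.021,0,sg))
E
```

```text
[[ 0.9  -0.    0.44]
 [-0.44 -0.    0.9 ]
 [-0.   -1.   -0.  ]]
cam in tool [-0.08044997 -0.14947055 -0.00086998] fwd in tool [0.28942392 0.95719964 0.00162409]
1
t 0.4 pos [0.2651 0.5382 0.2354] q [ 1.03  0.13  1.49 -0.    1.52 -0.09] F [-0.5 -0.1  0.5] open 92.7
turn(tool) [ 0.    -0.479 -0.   ]
shift in current axes mm [ 309.7  115.5 -124.3]
shift in goal axes mm [ 217.6  115.4 -253.1]
-1
t 0.4 pos [0.2651 0.5382 0.2354] q [ 1.03  0.13  1.49 -0.    1.52 -0.09] F [-0.5 -0.1  0.5] open 92.7
turn(tool) [0.    2.663 0.   ]
shift in current axes mm [ 309.7  115.5 -124.3]
shift in goal axes mm [-217.6  115.4  253.1]
```

```bash
python3 -m inch '[[[50,8,-20,0,0.177,0],[0,0,0,0,0.177,0],[0,0,0,0,0.177,0],[0,0,0,0,0.177,0]]]' 93 20; python3 - <<'E'
from h import *
rel([.481,.2894,.12],axes(.021,.61,-1))
E
```

```text
t: 0.9
tool_pos: [0.3014, 0.4981, 0.2277]
orientation: [-1.372, 0.911, -0.911]
force: [-0.3, -0.2, 0.5]
opening: 0.0929
t 0.9 pos [0.3014 0.4981 0.2277] q [0.94 0.09 1.55 0.   1.51 0.54] F [-0.3 -0.2  0.5] open 92.9
turn(tool) [0.592 1.879 0.401]
shift in current axes mm [262.1 107.7  84.5]
shift in goal axes mm [-81.9 188.7 212.4]
```

```bash
python3 -m inch '[[[52,12,17,0,0,0],[52,12,17,0,0,0],[52,12,17,0,0,0],[52,12,17,0,0,0],[52,12,17,0,0.178,0],[0,0,0,0,0.178,0],[0,0,0,0,0.178,0],[0,0,0,0,0.178,0]]]'; python3 -m inch '[[[0,0,0,0,0.178,0],[0,0,0,0,0.178,0],[0,0,0,0,0.178,0],[0,0,0,0,0.178,0],[0,0,0,0,0.178,0],[0,0,0,0,0.178,0],[0,0,0,0,0.178,0]]]'; python3 - <<'E'
from h import *
rel([.481,.2894,.12],axes(.021,.61,-1))
E
```

```text
t: 1.9
tool_pos: [0.4819, 0.2924, 0.1676]
orientation: [-1.044, 1.436, -1.436]
force: [-0.0, 0.3, 0.6]
opening: 0.0929
t: 2.78
tool_pos: [0.4818, 0.2928, 0.1677]
orientation: [-0.013, 2.215, -2.215]
force: [-0.7, -0.7, 0.6]
opening: 0.0928
t 2.77 pos [0.4818 0.2928 0.1677] q [0.46 0.07 1.67 0.   1.39 2.01] F [-0.7 -0.7  0.6] open 92.8
turn(tool) [-0.003 -0.009  0.61 ]
shift in current axes mm [ 0.8 47.7  3.3]
shift in goal axes mm [28.  38.6  3.3]
```

Now lean, then look again with all cameras before descending.

```bash
python3 -m inch '[[[0,0,0,0,0,0.1525],[0,0,0,0,0,0.1525],[0,0,0,0,0,0.1525],[0,0,0,0,0,0.1525],[28,36,3,0,0,0],[0,0,0,0,0,0]]]'; python3 - <<'E'
from h import *
rel([.481,.2894,.027],axes(.021,.61,-1))
for n in ["wrist","top"]:
    c=cam(n);cv2.imwrite(f"pics/{n}1.png",c["image"])
    print(n,[tuple(np.round(proj(c,[.4933+.04*a*1-.03*b*.021,.2898+.04*a*.021+.03*b,.017]))) for a in(1,-1) for b in (1,-1)])
E
```

```text
t: 3.52
tool_pos: [0.4766, 0.2879, 0.1178]
orientation: [0.564, 1.871, -1.869]
force: [0.8, 0.6, -0.5]
opening: 0.0933
t 3.52 pos [0.4766 0.2879 0.1178] q [ 0.68 -0.28  2.22 -0.53  0.78  2.53] F [ 0.8  0.6 -0.5] open 93.3
turn(tool) [-0.005  0.     0.006]
shift in current axes mm [48.  77.3 -1.9]
shift in goal axes mm [48.4 77.  -1.4]
wrist [(np.float64(291.0), np.float64(212.0)), (np.float64(350.0), np.float64(211.0)), (np.float64(288.0), np.float64(295.0)), (np.float64(353.0), np.float64(295.0))]
top [(np.float64(249.0), np.float64(174.0)), (np.float64(270.0), np.float64(174.0)), (np.float64(249.0), np.float64(203.0)), (np.float64(271.0), np.float64(203.0))]
```

View pics/wrist1.png

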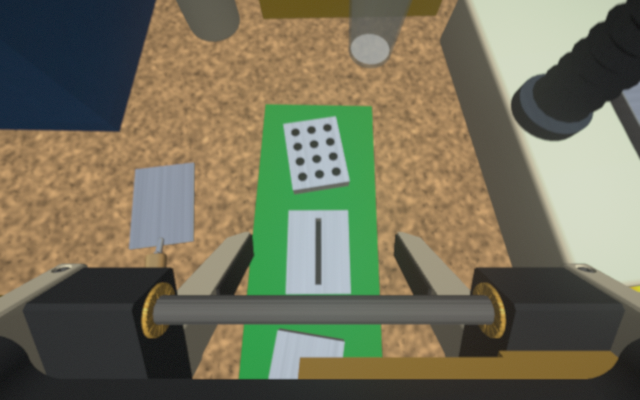

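The wrist view shows the insert between the jaws: edges at u about 288 to 350, rear edge at v=210, slot at u=318. That matches the projection within about 2 px. I'll descend now.

```bash
python3 -m inch '[[[24,38,-0.5,0,0,0],[12,20,-0.5,0,0,0],[6,9,-0.5,0,0,0],[0,0,0,0,0,0]]]'; python3 - <<'E'
from h import *
rel([.481,.2894,.023],axes(.021,.61,-1))
E
```

```text
t: 4.12
tool_pos: [0.4863, 0.2886, 0.0471]
orientation: [0.563, 1.879, -1.86]
force: [-0.1, 0.3, -0.5]
opening: 0.0927
t 4.12 pos [0.4863 0.2886 0.0471] q [ 0.66 -0.12  2.24 -0.63  0.61  2.66] F [-0.1  0.3 -0.5] open 92.7
turn(tool) [ 0.003 -0.001  0.006]
shift in current axes mm [18.1 16.8 -0.8]
shift in goal axes mm [18.2 16.7 -0.9]
```

Joint 6 is at its range limit with this lean. I'll grasp with less lean (0.35) and nearer the insert's front instead.

```bash
python3 -m inch '[[[-12,-20,0,0,0,-0.13],[0,0,0,0,0,-0.125],[0,0,0,0,0,0]]]'; python3 - <<'E'
from h import *
rel([.4633,.2892,.035],axes(.021,.35,-1))
E
```

```text
t: 4.5
tool_pos: [0.4876, 0.2894, 0.0733]
orientation: [0.344, 2.03, -2.01]
force: [0.1, 0.5, 0.6]
opening: 0.093
t 4.5 pos [0.4876 0.2894 0.0733] q [ 0.56 -0.07  2.05 -0.23  0.87  2.23] F [0.1 0.5 0.6] open 93.0
turn(tool) [ 0.005 -0.003 -0.006]
shift in current axes mm [36.1 27.4 -0. ]
shift in goal axes mm [36.  27.6 -0.3]
```

```bash
python3 -m inch '[[[18,14,0,0,0,0],[18,13.5,0,0,0,-0.006],[0,0,0,0,0,0]]]'; python3 - <<'E'
from h import *
rel([.4633,.2892,.023],axes(.021,.35,-1))
E
```

```text
t: 4.88
tool_pos: [0.4548, 0.286, 0.0261]
orientation: [0.321, 2.03, -2.026]
force: [-0.4, 0.2, 0.0]
opening: 0.093
t 4.88 pos [0.4548 0.286  0.0261] q [ 0.59 -0.05  2.12 -0.25  0.8   2.28] F [-0.4  0.2  0. ] open 93.0
turn(tool) [-0.001  0.004  0.013]
shift in current axes mm [-7.1  5.7 -3. ]
shift in goal axes mm [-7.   5.8 -3. ]
```

```bash
python3 -m inch '[[[-7,5.5,-3,0,0,0.012],[0,0,0,0,0,0],[0,0,0,0,0,0]]]'; python3 - <<'E'
from h import *
rel([.4633,.2892,.023],axes(.021,.35,-1))
c=cam("wrist");cv2.imwrite(f"pics/wrist2.png",c["image"])
E
```

```text
t: 5.25
tool_pos: [0.4683, 0.2912, 0.0285]
orientation: [0.341, 2.025, -2.012]
force: [0.1, -0.2, 0.2]
opening: 0.093
t 5.25 pos [0.4683 0.2912 0.0285] q [ 0.58 -0.03  2.1  -0.26  0.78  2.29] F [ 0.1 -0.2  0.2] open 93.0
turn(tool) [ 0.003  0.001 -0.006]
shift in current axes mm [6.7 3.3 1.9]
shift in goal axes mm [6.6 3.4 1.9]
```

View pics/wrist2.png

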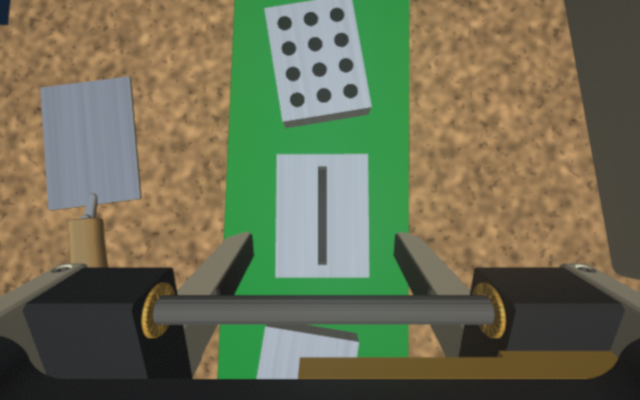

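The insert spans u 276 to 368 with its front edge at v=277, centred between the fingers. I'll let the arm settle and re-read.

```bash
python3 -m inch '[[[0,0,0,0,0,0],[0,0,0,0,0,0]]]'; python3 - <<'E'
from h import *
rel([.4633,.2892,.023],axes(.021,.35,-1))
E
```

```text
t: 5.55
tool_pos: [0.4678, 0.2909, 0.0281]
orientation: [0.341, 2.025, -2.013]
force: [0.6, 0.7, -0.6]
opening: 0.0929
t 5.55 pos [0.4678 0.2909 0.0281] q [ 0.58 -0.03  2.1  -0.26  0.78  2.29] F [ 0.6  0.7 -0.6] open 92.9
turn(tool) [ 0.002  0.001 -0.006]
shift in current axes mm [6.  3.1 1.6]
shift in goal axes mm [6.  3.2 1.6]
```

```bash
python3 -m inch '[[[5.5,3.5,1.5,0,0,0],[0,0,0,0,0,0],[0,0,0,0,0,0],[0,0,0,0,0,0]]]'; python3 - <<'E'
from h import *
rel([.4633,.2892,.023],axes(.021,.35,-1))
E
```

```text
t: 6.05
tool_pos: [0.4637, 0.2893, 0.0226]
orientation: [0.34, 2.025, -2.013]
force: [0.4, -0.4, 0.9]
opening: 0.0931
t 6.05 pos [0.4637 0.2893 0.0226] q [ 0.59 -0.03  2.12 -0.27  0.77  2.3 ] F [ 0.4 -0.4  0.9] open 93.1
turn(tool) [ 0.002  0.001 -0.005]
shift in current axes mm [ 0.2 -0.5  0.1]
shift in goal axes mm [ 0.2 -0.5  0.1]
```

Close and grip.

```bash
python3 -m inch '[[[0,0,0,0,0,0],[0,0,0,0,0,0],[0,0,0,0,0,0],[0,0,0,0,0,0],[0,0,0,0,0,0],[0,0,0,0,0,0],[0,0,0,0,0,0],[0,0,0,0,0,0]]]' 50 40
```

```text
t: 7.05
tool_pos: [0.4638, 0.2895, 0.0227]
orientation: [0.34, 2.025, -2.013]
force: [-0.1, 0.8, -1.5]
opening: 0.0595
```

```bash
python3 -m inch '[[[-10,-28,0,0,0,0],[-20,-50,0,0,0,0],[-20,-50,0,0,0,0],[0,0,0,0,0,0],[0,0,0,0,0,0]]]'; python3 - <<'E'
from h import *
c=cam("wrist");cv2.imwrite(f"pics/wrist3.png",c["image"])
c=cam("side");cv2.imwrite(f"pics/side3.png",c["image"])
# placement: insert centre x=-85,y=+8 ; TCP = centre -30mm
rel(tp(-117,8,.060),axes(TY,.35,-1))
E
```

```text
t: 7.68
tool_pos: [0.4655, 0.2887, 0.1589]
orientation: [0.339, 2.025, -2.014]
force: [-0.6, 0.1, -2.5]
opening: 0.0594
t 7.78 pos [0.4647 0.2882 0.1572] q [ 0.58 -0.23  2.02 -0.21  1.06  2.21] F [-0.6 -0.3 -1.5] open 59.8
turn(tool) [-0.043 -0.117 -0.002]
shift in current axes mm [109769.7 -40278.5   6966.3]
shift in goal axes mm [109801.8 -40075.2  -7603.9]
```

View pics/wrist3.png

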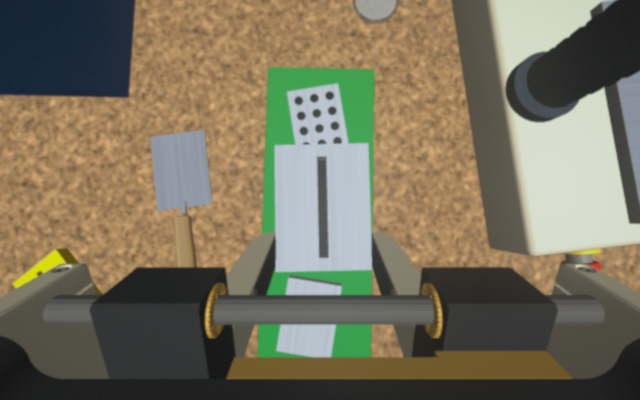

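View pics/side3.png

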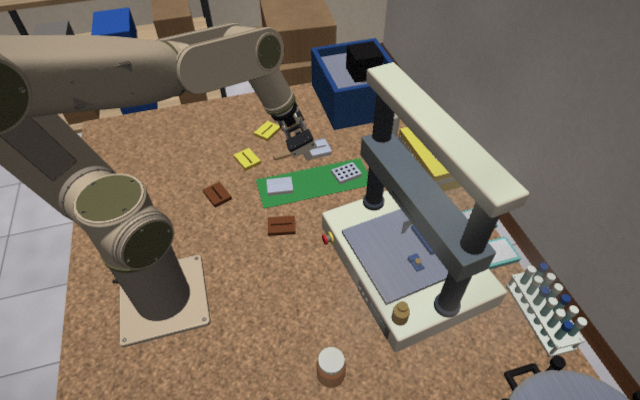

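```bash
python3 - <<'E'
from h import *
rel([.44,.10,.165],axes(TY,.35,-1))
rel(tp(-.117,.008,.060),axes(TY,.35,-1)); print(tp(-.117,.008,.060))
E
```

```text
t 7.78 pos [0.4647 0.2882 0.1572] q [ 0.58 -0.23  2.02 -0.21  1.06  2.21] F [-0.6 -0.3 -1.5] open 59.8
turn(tool) [-0.043 -0.117 -0.002]
shift in current axes mm [ 24.5 -17.2 187.6]
shift in goal axes mm [ 46.2 -25.1 182.6]
t 7.78 pos [0.4647 0.2882 0.1572] q [ 0.58 -0.23  2.02 -0.21  1.06  2.21] F [-0.6 -0.3 -1.5] open 59.8
turn(tool) [-0.043 -0.117 -0.002]
shift in current axes mm [-40.1  20.5 385.5]
shift in goal axes mm [  5.1   3.7 388.1]
[ 0.51809008 -0.09622341  0.152     ]
```

```bash
python3 -m inch '[[[12,-8,45,0,0,0],[12,-8,50,0,0,0],[0,0,50,0,0,0],[0,0,45,-0.022,-0.06,0],[0,0,0,-0.021,-0.057,0],[0,0,0,0,0,0]]]'; python3 - <<'E'
from h import *
rel(tp(-.117,.008,.060),axes(TY,.35,-1))
E
```

```text
t: 8.52
tool_pos: [0.4415, 0.0974, 0.1644]
orientation: [0.209, 1.996, -1.942]
force: [-0.2, 0.1, -1.6]
opening: 0.0598
t 8.53 pos [0.4415 0.0974 0.1644] q [ 0.09 -0.64  2.3   0.02  1.13  1.51] F [-0.2  0.1 -1.6] open 59.8
turn(tool) [ 0.001 -0.003 -0.003]
shift in current axes mm [-40.9  27.8 202.6]
shift in goal axes mm [-40.3  27.9 202.8]
```

```bash
python3 -m inch '[[[0,0,50,0,0,0],[0,0,50,0,0,0],[-10,5,50,0,0,0],[-14,9,50,0,0,0],[-14,10,2,0,0,0],[0,0,0,0,0,0],[0,0,0,0,0,0]]]'; python3 - <<'E'
from h import *
rel(tp(-.117,.008,.060),axes(TY,.35,-1))
for n in ["wrist","side","top"]:
    c=cam(n);cv2.imwrite(f"pics/{n}4.png",c["image"])
E
```

```text
t: 9.4
tool_pos: [0.5148, -0.0934, 0.1557]
orientation: [0.205, 1.995, -1.938]
force: [-0.6, -0.1, -2.7]
opening: 0.0595
t 9.4 pos [ 0.5148 -0.0934  0.1557] q [-0.41 -0.35  2.12  0.21  1.08  0.94] F [-0.6 -0.1 -2.7] open 59.5
turn(tool) [ 0.003  0.001 -0.004]
shift in current axes mm [-1.4  4.4  3.3]
shift in goal axes mm [-1.4  4.4  3.2]
```

View pics/wrist4.png

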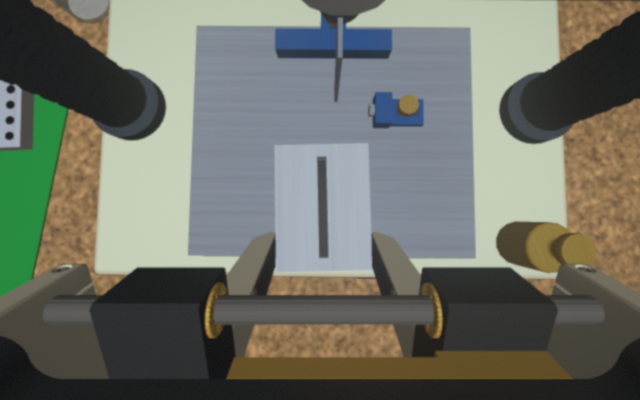

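View pics/side4.png

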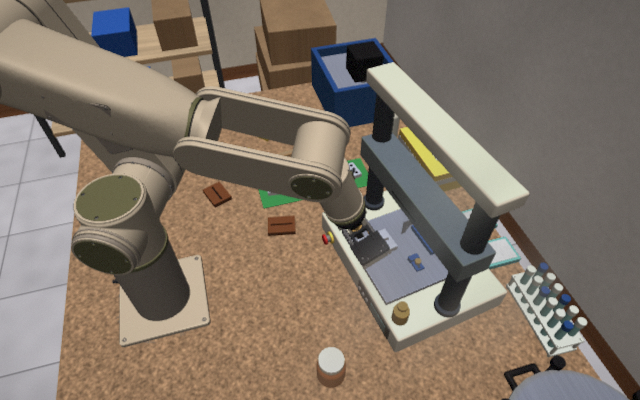

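The wrist view shows the platform corners at (189,255), (476,257), (196,27) and (470,28), the back stop at u 275 to 391, v 30 to 57, and the side stop button at about (371,109). I'll re-measure the tester from this.

```bash
python3 - <<'E'
from h import *
c=cam("wrist"); s=cam("side")
im=c["image"]
cv2.imwrite("pics/z_w4.png",cv2.resize(im[0:270,180:490],None,fx=2.5,fy=2.2,interpolation=cv2.INTER_CUBIC))
P=[plane(c,u,v,.092) for u,v in [(189,255),(476,257),(196,27),(470,28)]]
for p in P: print(p.round(4))
for p,q in[(0,1),(2,3),(0,2),(1,3)]: d=P[q]-P[p];print(p,q,np.linalg.norm(d).round(4),np.arctan2(d[1],d[0]))
m=sum(P)/4;print('centre',m)
a,b=tp(0.07,.12,0),0
for u,v in [(275,57),(391,56)]: print('bs base',plane(c,u,v,.092))
def tl(p):
    d=np.array(p)-TO; cc,ss=np.cos(TY),np.sin(TY); return np.array([cc*d[0]+ss*d[1],-ss*d[0]+cc*d[1],d[2]]).round(4)
for n,u,v,z in [('bsL',275,57,.092),('bsR',391,56,.092),('bsLtop',275,51,.106),('bsRtop',391,50,.106),('button',371,109,.099)]: print(n,tl(plane(c,u,v,z)))
for p in P: print(tl(p))
# height by two views: front corners
S=lambda p:(p[0]/3+310,p[1]/3+180)
for a,b in [((189,255),(97,156)),((476,257),(231,371))]: print('tri',tri([(c,*a),(s,*S(b))]))
E
```

```text
[0.4913 0.0157 0.092 ]
[ 0.5251 -0.2217  0.092 ]
[0.6883 0.045  0.092 ]
[ 0.7225 -0.194   0.092 ]
0 1 0.2397 -1.4292871976730566
2 3 0.2415 -1.428568108040047
0 2 0.1992 0.1479985857573046
1 3 0.1993 0.13925481007966678
centre [ 0.60682349 -0.08875057  0.092     ]
bs base [ 0.67137998 -0.02834639  0.092     ]
bs base [ 0.68708335 -0.12865601  0.092     ]
bsL [0.0446 0.0527 0.    ]
bsR [ 0.0454 -0.0488  0.    ]
bsLtop [0.0413 0.0502 0.014 ]
bsRtop [ 0.042  -0.0454  0.014 ]
button [-0.0049 -0.0297  0.007 ]
[-0.1271  0.1226  0.    ]
[-0.1284 -0.1171  0.    ]
[0.0721 0.1228 0.    ]
[ 0.0709 -0.1187  0.    ]
tri (array([0.490953  , 0.01711801, 0.08311312]), [np.float64(0.0026854057274553252), np.float64(0.0026854057274552793)])
tri (array([ 0.52481061, -0.22299133,  0.08952732]), [np.float64(0.00019080359906879346), np.float64(0.00019080359906902266)])
```

View pics/z_w4.png

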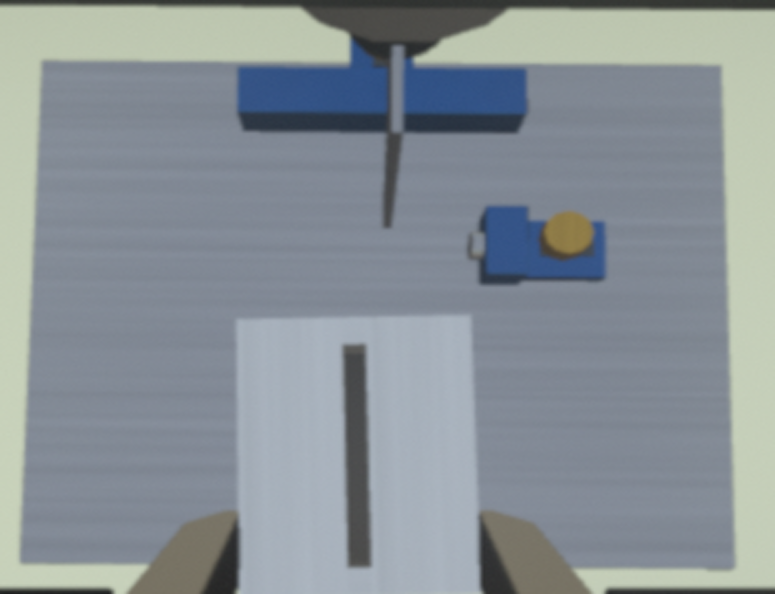

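```bash
sed -i 's/^TO=.*/TO=np.array([.6365,-.0845,.092]);TY=.143/' h.py; cat >> h.py <<'E'
def tl(p):
    d=np.array(p)-TO; cc,ss=np.cos(TY),np.sin(TY); return np.array([cc*d[0]+ss*d[1],-ss*d[0]+cc*d[1],d[2]]).round(4)
E
python3 - <<'E'
from h import *
rel(tp(-.117,.009,.024),axes(TY,.35,-1))
E
```

```text
t 9.65 pos [ 0.5154 -0.0942  0.1571] q [-0.41 -0.35  2.12  0.21  1.08  0.94] F [ 0.4  0.1 -2.3] open 59.3
turn(tool) [ 0.003  0.004 -0.006]
shift in current axes mm [10.3 40.  -1.3]
shift in goal axes mm [10.1 40.  -1.4]
```

```bash
python3 -m inch '[[[5,20,-1,0.003,0.004,-0.006],[3,12,0,0,0,0],[2,8,0,0,0,0],[0,0,0,0,0,0],[0,0,0,0,0,0],[0,0,0,0,0,0]]]'; python3 - <<'E'
from h import *
rel(tp(-.117,.009,.020),axes(TY,.35,-1))
c=cam("wrist");cv2.imwrite("pics/wrist5.png",c["image"]);c=cam("side");cv2.imwrite("pics/side5.png",cv2.resize(c["image"][180:350,310:520],None,fx=3,fy=3,interpolation=cv2.INTER_CUBIC))
E
```

```text
t: 10.4
tool_pos: [0.5202, -0.0933, 0.1165]
orientation: [0.208, 1.995, -1.946]
force: [0.5, 0.3, -2.2]
opening: 0.0599
t 10.4 pos [ 0.5202 -0.0933  0.1165] q [-0.4  -0.28  2.14  0.21  0.99  0.94] F [ 0.5  0.3 -2.2] open 59.9
turn(tool) [-0.001 -0.    -0.001]
shift in current axes mm [ 2.1  4.  -1.2]
shift in goal axes mm [ 2.1  4.  -1.2]
```

View pics/side5.png

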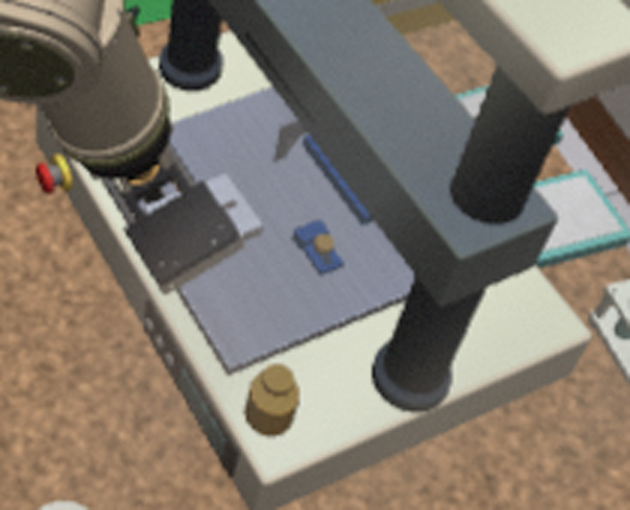

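View pics/wrist5.png

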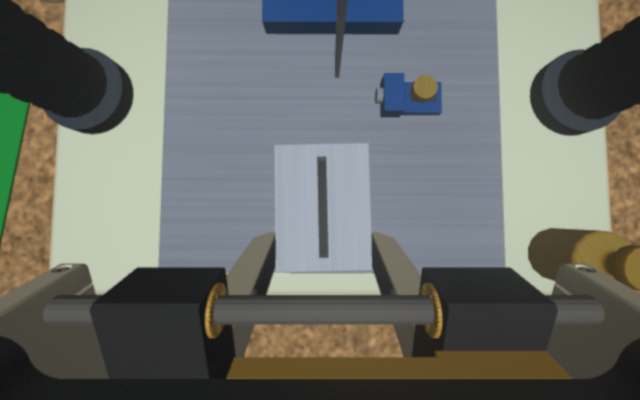

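The insert hangs a few mm above the platform, with perhaps a slight nose droop. I'll lower it by feel.

```bash
python3 -m inch '[[[0.3,0.9,-0.5,0,0,0],[0.3,0.9,-0.5,0,0,0],[0,0,0,0,0,0]]]'; python3 -m inch '[[[0.3,0.9,0,0,0,0],[0,0,0,0,0,0]]]';python3 -m inch '[[[0.3,0.9,0,0,0,0],[0,0,0,0,0,0]]]'
```

```text
t: 10.88
tool_pos: [0.5196, -0.092, 0.1137]
orientation: [0.207, 1.996, -1.946]
force: [-0.1, -0.3, -2.1]
opening: 0.06
t: 11.12
tool_pos: [0.5196, -0.0921, 0.1128]
orientation: [0.207, 1.996, -1.946]
force: [0.3, -0.2, -1.8]
opening: 0.0597
t: 11.38
tool_pos: [0.5198, -0.0921, 0.1121]
orientation: [0.208, 1.996, -1.946]
force: [-0.6, -0.6, -2.0]
opening: 0.0593
```

```bash
python3 -m inch '[[[0.3,0.9,0,0,0,0],[0,0,0,0,0,0]]]';python3 -m inch '[[[0.3,0.9,0,0,0,0],[0,0,0,0,0,0]]]'
```

```text
t: 11.62
tool_pos: [0.5201, -0.0922, 0.1117]
orientation: [0.208, 1.995, -1.946]
force: [-3.4, -0.5, 4.9]
opening: 0.0597
t: 11.88
tool_pos: [0.5206, -0.0922, 0.1117]
orientation: [0.209, 1.994, -1.945]
force: [-7.7, 1.4, 11.8]
opening: 0.0597
```

Contact at TCP z=0.1117, which matches the predicted 0.1117. I'll release.

```bash
python3 -m inch '[[[0,0,0,0,0,0],[0,0,0,0,0,0],[0,0,0,0,0,0],[0,0,0,0,0,0]]]' 85; python3 -m inch '[[[-8,-20,0,0,0,0],[-15,-45,0,0,0,0],[0,0,0,0,0,0],[0,0,0,0,0,0]]]'; python3 - <<'E'
from h import *
rel()
c=cam("wrist");cv2.imwrite("pics/wrist6.png",c["image"])
E
```

```text
t: 12.38
tool_pos: [0.5204, -0.0924, 0.1108]
orientation: [0.209, 1.995, -1.946]
force: [-0.2, -0.6, 5.1]
opening: 0.0848
t: 12.88
tool_pos: [0.5187, -0.092, 0.1782]
orientation: [0.207, 1.997, -1.946]
force: [-0.6, -0.4, -0.1]
opening: 0.085
t 12.88 pos [ 0.5187 -0.092   0.1782] q [-0.39 -0.36  2.08  0.2   1.12  0.97] F [-0.6 -0.4 -0.1] open 85.0
```

View pics/wrist6.png

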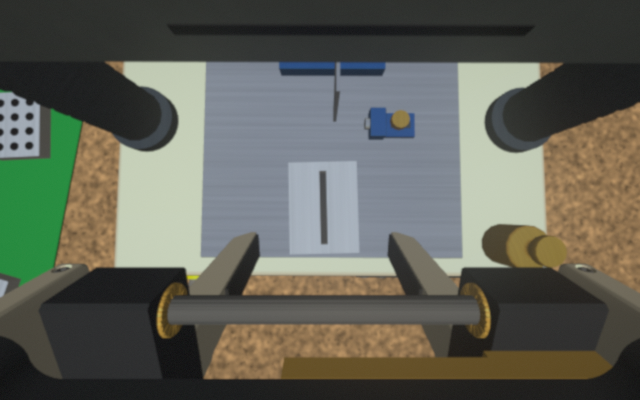

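The insert lies flat on the platform, corners (288,162), (356,160), (359,252), (289,255).

```bash
python3 - <<'E'
from h import *
c=cam("wrist")
hsv=cv2.cvtColor(c["image"],cv2.COLOR_BGR2HSV)
P=[plane(c,u,v,.106) for u,v in [(288,162),(356.5,160.5),(359,252),(289.5,254.5)]]
for p in P: print(tl(p))
print('c',tl(sum(P)/4)); 
for a,b in [(3,0),(2,1),(0,1),(3,2)]:
    d=P[b]-P[a]; print(np.linalg.norm(d).round(4),np.arctan2(d[1],d[0])-TY)
for u,v in [(207,62),(458,62),(201,256),(462,256.5)]: print('plat',tl(plane(c,u,v,.092)))
# push pose: lean 60, tips behind front edge
rel(tp(-.165,.009,.05),axes(TY,1.05,-1))
E
```

```text
[-0.0463  0.0399  0.014 ]
[-0.045  -0.0201  0.014 ]
[-0.1245 -0.0216  0.014 ]
[-0.1266  0.0381  0.014 ]
c [-0.0856  0.0091  0.014 ]
0.0803 0.022294348515565637
0.0794 0.019467201412528445
0.06 -1.5500836303316075
0.0598 -1.5356993431030068
plat [ 0.0522  0.1191 -0.    ]
plat [ 0.0516 -0.1184 -0.    ]
plat [-0.1298  0.1205 -0.    ]
plat [-0.1304 -0.1169 -0.    ]
t 12.97 pos [ 0.5181 -0.0918  0.1771] q [-0.39 -0.35  2.08  0.2   1.12  0.97] F [ 0.5 -0.3  0.7] open 84.9
turn(tool) [ 0.001 -0.001  0.703]
shift in current axes mm [55.9 17.1  0.7]
shift in goal axes mm [ 53.7 -23.1   0.6]
```

```bash
python3 -m inch '[[[25,8,0,0,0,0.175],[25,8,0,0,0,0.175],[0,0,0,0,0,0],[0,0,0,0,0,0]]]' 30 20; python3 - <<'E'
from h import *
rel(tp(-.156,.009,.0203),axes(TY,.70,-1)); print(tl(monitor.read_state()["tool_pos"]))
E
```

```text
t: 13.48
tool_pos: [0.4847, -0.0998, 0.1437]
orientation: [0.513, 1.824, -1.724]
force: [-0.7, 0.3, -0.3]
opening: 0.0497
t 13.47 pos [ 0.4847 -0.0998  0.1437] q [-0.66 -0.72  2.5   0.61  0.94  0.51] F [-0.7  0.3 -0.3] open 49.7
turn(tool) [ 0.004 -0.003  0.009]
shift in current axes mm [22.7 21.9 -2.3]
shift in goal axes mm [22.9 21.7 -2.5]
[-0.1525  0.0065  0.0517]
```

```bash
python3 -m inch '[[[11,11,-1,0,0,0],[8,8,-1,0,0,0],[0,0,0,0,0,0],[0,0,0,0,0,0]]]'; python3 - <<'E'
from h import *
rel(tp(-.156,.009,.0203),axes(TY,.70,-1)); print(tl(monitor.read_state()["tool_pos"]))
E
```

```text
t: 13.98
tool_pos: [0.4895, -0.101, 0.1197]
orientation: [0.505, 1.83, -1.721]
force: [0.2, 0.2, -0.3]
opening: 0.0299
t 13.97 pos [ 0.4895 -0.101   0.1197] q [-0.65 -0.64  2.5   0.64  0.88  0.46] F [ 0.2  0.2 -0.3] open 29.9
turn(tool) [ 0.01  -0.001  0.013]
shift in current axes mm [11.   0.6 -4.4]
shift in goal axes mm [11.   0.4 -4.4]
[-0.1478  0.0046  0.0277]
```

```bash
python3 -m inch '[[[0,0,-2,0,0,-0.09],[0,0,-2,0,0,0],[0,0,0,0,0,0]]]'; python3 - <<'E'
from h import *
rel(tp(-.148,.009,.0207),axes(TY,.60,-1)); print(tl(monitor.read_state()["tool_pos"]))
E
```

```text
t: 14.35
tool_pos: [0.4891, -0.0972, 0.1203]
orientation: [0.43, 1.876, -1.779]
force: [0.2, 0.6, -0.0]
opening: 0.0299
t 14.35 pos [ 0.4891 -0.0972  0.1203] q [-0.58 -0.59  2.43  0.51  0.9   0.6 ] F [ 0.2  0.6 -0. ] open 29.9
turn(tool) [0.009 0.001 0.001]
shift in current axes mm [ 4.6  6.1 -0.5]
shift in goal axes mm [ 4.6  6.1 -0.5]
[-0.1477  0.0085  0.0283]
```

```bash
python3 -m inch '[[[4.2,6,-0.5,0.008,0,0],[0,0,0,0,0,0],[0,0,0,0,0,0]]]'; python3 - <<'E'
from h import *
rel(tp(-.138,.009,.0207),axes(TY,.60,-1)); print(tl(monitor.read_state()["tool_pos"]))
c=cam("wrist");cv2.imwrite("pics/wrist7.png",c["image"])
E
```

```text
t: 14.72
tool_pos: [0.4891, -0.0975, 0.1133]
orientation: [0.434, 1.869, -1.789]
force: [-0.4, 0.3, 0.7]
opening: 0.0303
t 14.72 pos [ 0.4891 -0.0975  0.1133] q [-0.58 -0.58  2.44  0.5   0.88  0.6 ] F [-0.4  0.3  0.7] open 30.3
turn(tool) [-0.    -0.     0.001]
shift in current axes mm [-7.7  6.  -0.9]
shift in goal axes mm [-7.7  6.  -0.9]
[-0.1477  0.0081  0.0213]
```

View pics/wrist7.png

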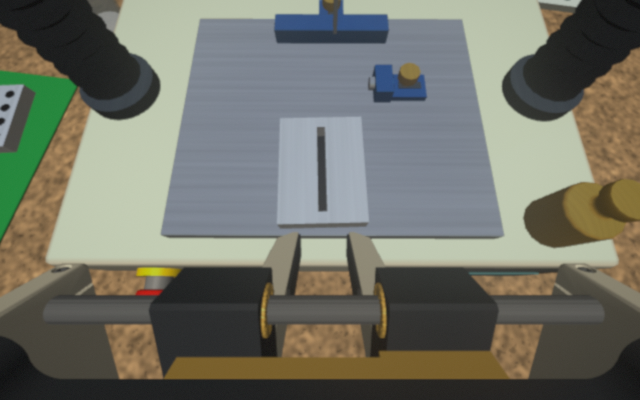

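Fingertips sit just in front of the insert and straddle its centre (u=323 against 322). I'll push forward.

```bash
python3 -m inch '[[[-4,2.8,0,0,0,0],[-5,3.4,0,0,0,0],[-5,3.4,0,0,0,0],[-5,3.4,0,0,0,0.05],[-4.8,3.6,0,0,0,0.05],[0,0,0,0,0,0],[0,0,0,0,0,0]]]'; python3 - <<'E'
from h import *
rel(tp(-.098,.009,.0203),axes(TY,.70,-1)); print(tl(monitor.read_state()["tool_pos"]))
for n in ["wrist","side"]: c=cam(n);cv2.imwrite(f"pics/{n}8.png",c["image"] if n=="wrist" else cv2.resize(c["image"][100:350,250:520],None,fx=2.4,fy=2.4))
E
```

```text
t: 15.65
tool_pos: [0.5182, -0.0935, 0.1138]
orientation: [0.517, 1.815, -1.724]
force: [-0.0, 0.7, -0.2]
opening: 0.03
t 15.65 pos [ 0.5182 -0.0935  0.1138] q [-0.58 -0.54  2.45  0.65  0.77  0.48] F [-0.   0.7 -0.2] open 30.0
turn(tool) [-0.     0.     0.002]
shift in current axes mm [-14.6  14.3  -1. ]
shift in goal axes mm [-14.6  14.3  -1. ]
[-0.1184  0.008   0.0218]
```

View pics/wrist8.png

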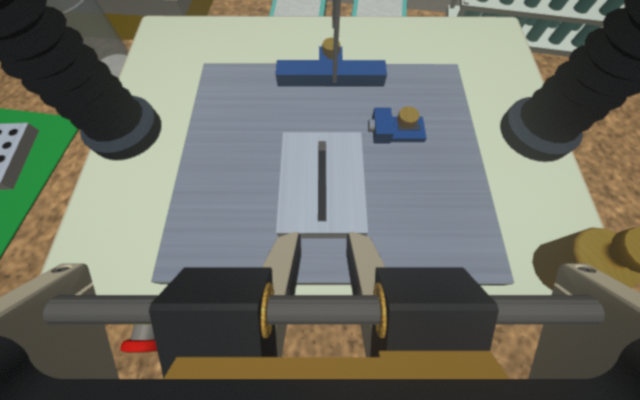

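View pics/side8.png

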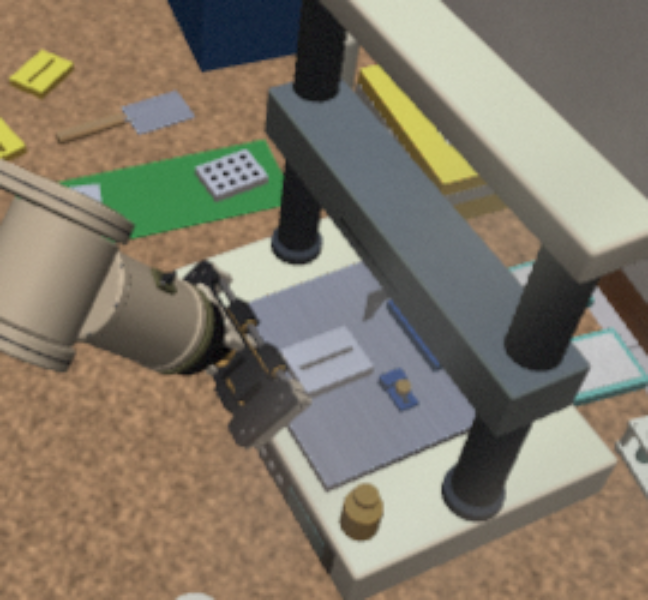

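```bash
python3 -m inch '[[[3,-2.6,0,0,0,0],[1.3,1.5,0,0,0,0],[-4.5,3.8,0,0,0,0],[-6.1,5.15,0,0,0,0],[-6.1,5.15,0,0,0,0],[-6.1,5.15,0,0,0,0],[0,0,0,0,0,0],[0,0,0,0,0,0]]]'; python3 - <<'E'
from h import *
rel(tp(-.0566,.009,.0200),axes(TY,.70,-1)); print(tl(monitor.read_state()["tool_pos"]))
E
```

```text
t: 16.75
tool_pos: [0.5438, -0.0896, 0.1117]
orientation: [0.517, 1.815, -1.723]
force: [0.8, -0.0, -0.9]
opening: 0.0301
t 16.75 pos [ 0.5438 -0.0896  0.1117] q [-0.52 -0.44  2.39  0.65  0.71  0.5 ] F [ 0.8 -0.  -0.9] open 30.1
turn(tool) [-0.     0.001  0.001]
shift in current axes mm [-27.7  22.9  -0.8]
shift in goal axes mm [-27.7  22.9  -0.9]
[-0.0925  0.0081  0.0197]
```

```bash
python3 -m inch '[[[-5.3,4.5,0,0,0,0],[-5.3,4.5,0,0,0,0],[-5.3,4.5,0,0,0,0],[-5.3,4.5,0,0,0,0],[0,0,0,0,0,0],[0,0,0,0,0,0]]]'; python3 - <<'E'
from h import *
rel(tp(-.0566,.009,.0200),axes(TY,.70,-1)); print(tl(monitor.read_state()["tool_pos"]))
for n in ["wrist","side"]: c=cam(n);cv2.imwrite(f"pics/{n}9.png",c["image"] if n=="wrist" else cv2.resize(c["image"][100:350,250:520],None,fx=2.4,fy=2.4))
E
```

```text
t: 17.5
tool_pos: [0.5713, -0.0857, 0.1116]
orientation: [0.518, 1.814, -1.723]
force: [-1.2, 0.6, -0.4]
opening: 0.03
t 17.5 pos [ 0.5713 -0.0857  0.1116] q [-0.48 -0.34  2.33  0.65  0.67  0.53] F [-1.2  0.6 -0.4] open 30.0
turn(tool) [-0.     0.     0.001]
shift in current axes mm [-6.5  4.9 -0.9]
shift in goal axes mm [-6.5  4.9 -0.9]
[-0.0647  0.0081  0.0196]
```

View pics/wrist9.png

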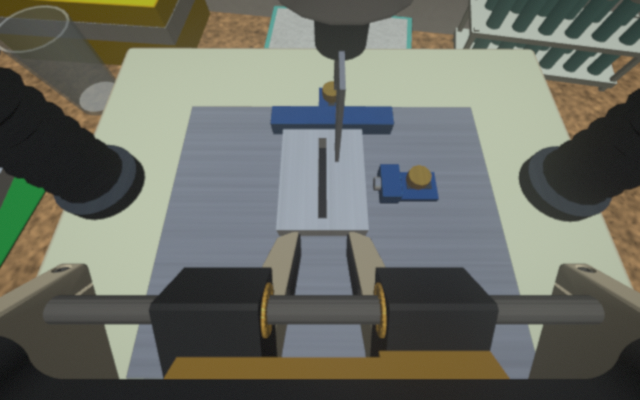

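View pics/side9.png

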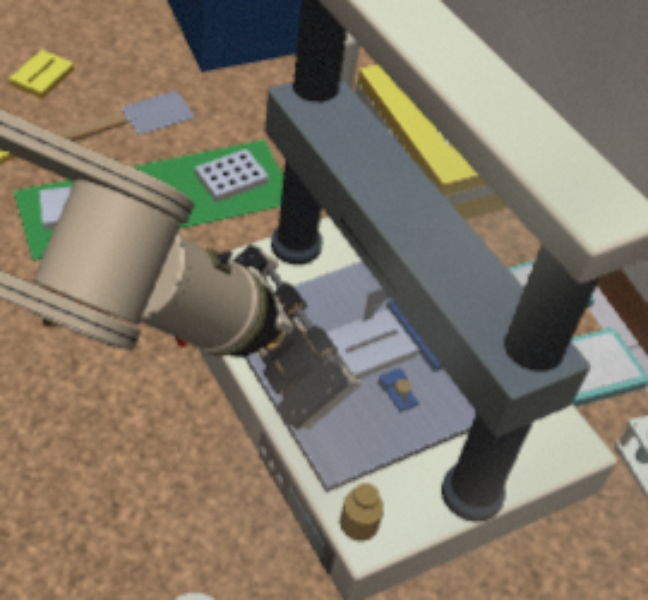

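```bash
python3 - <<'E'
from h import *
c=cam("wrist")
for n,u,v,z in [('rearL',282,130,.106),('rearR',362,129,.106),('barL',273,132,.092),('barR',392,132,.092)]: print(n,tl(plane(c,u,v,z)))
E
python3 -m inch '[[[-0.77,0.64,0,0,0,0],[-0.77,0.64,0,0,0,0],[-0.77,0.64,0,0,0,0],[0,0,0,0,0,0]]]';python3 -m inch '[[[-0.77,0.64,0,0,0,0],[0,0,0,0,0,0]]]';
```

```text
rearL [0.0334 0.0388 0.014 ]
rearR [ 0.0342 -0.0223  0.014 ]
barL [0.0421 0.0486 0.    ]
barR [ 0.042  -0.0492  0.    ]
t: 18.15
tool_pos: [0.5743, -0.0854, 0.1117]
orientation: [0.518, 1.814, -1.723]
force: [-1.4, 0.2, 0.3]
opening: 0.0297
t: 18.4
tool_pos: [0.5752, -0.0852, 0.1116]
orientation: [0.518, 1.814, -1.723]
force: [-0.8, -0.3, -0.1]
opening: 0.0301
```

```bash
for i in 1; do python3 -m inch '[[[-0.77,0.64,0,0,0,0],[-0.77,0.64,0,0,0,0],[0,0,0,0,0,0]]]'; done; python3 -m inch '[[[-0.4,0.33,0,0,0,0],[0,0,0,0,0,0]]]' | grep -E "pos|force";python3 -m inch '[[[-0.4,0.33,0,0,0,0],[0,0,0,0,0,0]]]'| grep -E "pos|force"
```

```text
t: 18.77
tool_pos: [0.5772, -0.0849, 0.1116]
orientation: [0.518, 1.814, -1.723]
force: [-0.3, -0.1, 0.1]
opening: 0.03
tool_pos: [0.5776, -0.0848, 0.1116]
force: [-3.0, -0.6, 0.9]
tool_pos: [0.5779, -0.0847, 0.1114]
force: [-7.8, -0.5, 4.2]
```

Force rose to 7.8 N, so the rear edge has met the back stop. I'll check for flushness.

```bash
python3 - <<'E'
from h import *
c=cam("wrist"); rel(); print(tl(monitor.read_state()["tool_pos"]))
cv2.imwrite("pics/w10.png",cv2.resize(c["image"][80:260,220:460],None,fx=3.3,fy=3.3,interpolation=cv2.INTER_CUBIC))
c=cam("side");cv2.imwrite("pics/s10.png",cv2.resize(c["image"][210:280,370:460],None,fx=8,fy=8,interpolation=cv2.INTER_CUBIC))
E
```

```text
t 19.32 pos [ 0.578  -0.0848  0.1115] q [-0.47 -0.32  2.31  0.65  0.65  0.54] F [-8.  -0.7  4.1] open 29.7
[-0.058   0.0081  0.0195]
```

View pics/w10.png

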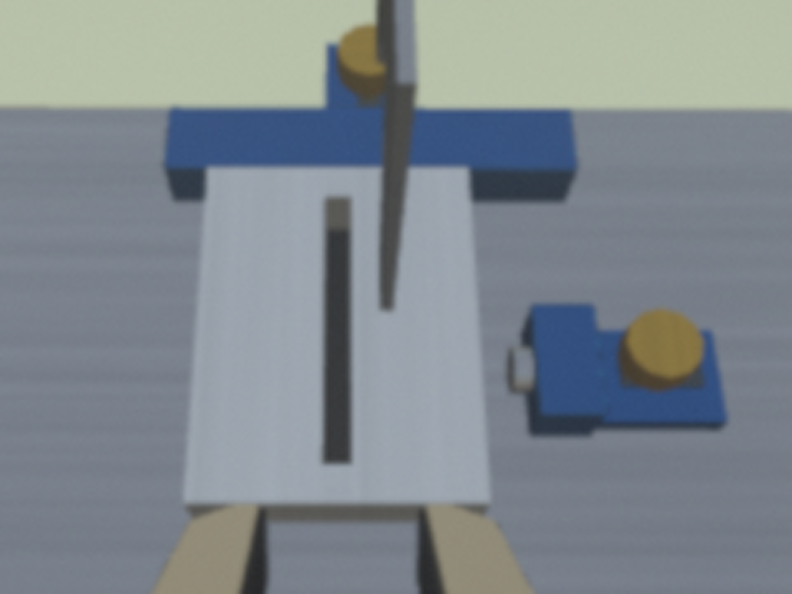

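View pics/s10.png

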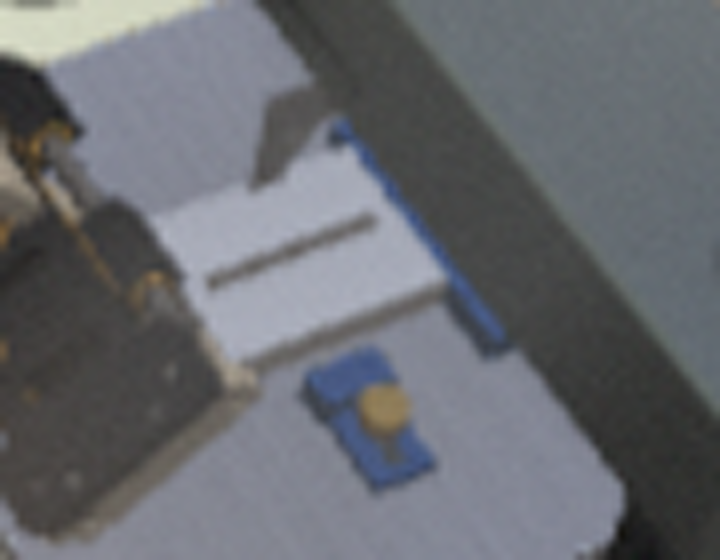

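Rear edge is flush along the bar, and the side button is about 8 mm to the right of the insert. Now I'll retract, close the fingers and go round to the left side with more lean.

```bash
python3 -m inch '[[[4,-3.3,0,0,0,0],[15,-13,0,0,0,0],[19,-16,0,0,0,0],[0,0,0,0,0,0],[0,0,0,0,0,0]]]' 0 10; python3 - <<'E'
from h import *
print(tl(monitor.read_state()["tool_pos"]))
rel(tp(-.10,.0697,.030),axes(TY-.2,.9,-1))
E
```

```text
t: 20.0
tool_pos: [0.5294, -0.0923, 0.1125]
orientation: [0.519, 1.813, -1.723]
force: [0.4, 0.5, 0.1]
opening: 0.0009
[-0.1071  0.0076  0.0205]
t 20.0 pos [ 0.5294 -0.0923  0.1125] q [-0.55 -0.49  2.43  0.65  0.74  0.49] F [0.4 0.5 0.1] open 0.9
turn(tool) [0.142 0.14  0.199]
shift in current axes mm [-11.6  -2.7 -62.1]
shift in goal axes mm [ -4.1 -10.1 -62.3]
```

```bash
python3 -m inch '[[[-6,-7,-22,0,0,0],[-3,3,-20,0,0,0],[-3,3,-20,0.071,0.07,0],[0,0,0,0.071,0.07,0],[0,0,0,0,0,0],[0,0,0,0,0,0]]]'; python3 - <<'E'
from h import *
print(tl(monitor.read_state()["tool_pos"]))
rel(tp(-.06,.0697,.030),axes(TY-.2,.9,-1))
c=cam("wrist");cv2.imwrite("pics/w11.png",c["image"])
E
```

```text
t: 20.75
tool_pos: [0.5281, -0.0332, 0.1192]
orientation: [0.679, 1.8, -1.852]
force: [0.3, -0.3, -0.1]
opening: 0.0005
[-0.1     0.0662  0.0272]
t 20.75 pos [ 0.5281 -0.0332  0.1192] q [-0.25 -0.63  2.5   0.22  0.6   1.21] F [ 0.3 -0.3 -0.1] open 0.5
turn(tool) [0.008 0.034 0.206]
shift in current axes mm [-31.8  22.5 -10.1]
shift in goal axes mm [-26.2  28.4 -11.3]
```

View pics/w11.png

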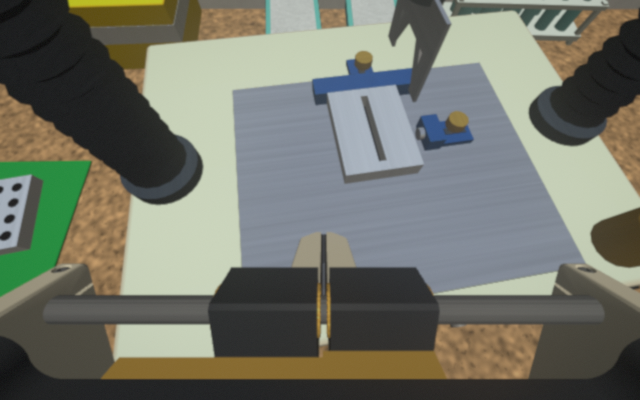

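```bash
python3 -m inch '[[[-15,11,-5,0,0,0],[-16,11,-5,0.004,0.017,0],[0,0,0,0.004,0.017,0.1],[0,0,0,0,0,0.1],[0,0,0,0,0,0],[0,0,0,0,0,0]]]'; python3 - <<'E'
from h import *
print(tl(monitor.read_state()["tool_pos"]))
rel(tp(-.03,.0682,.030),axes(TY-.2,.9,-1))
E
```

```text
t: 21.55
tool_pos: [0.5832, -0.0258, 0.1233]
orientation: [0.859, 1.688, -1.742]
force: [0.5, 0.7, -0.3]
opening: 0.0001
[-0.0444  0.0657  0.0313]
t 21.55 pos [ 0.5832 -0.0258  0.1233] q [-0.19 -0.49  2.5   0.37  0.28  1.13] F [ 0.5  0.7 -0.3] open 0.1
turn(tool) [-0.006 -0.003  0.022]
shift in current axes mm [-7.7 11.3 -5.4]
shift in goal axes mm [-7.4 11.5 -5.3]
```

```bash
python3 -m inch '[[[-4,6,-3,0,0,0.01],[-4,6,-3,0,0,0.01],[0,0,0,0,0,0],[0,0,0,0,0,0]]]'; python3 - <<'E'
from h import *
print(tl(monitor.read_state()["tool_pos"]))
rel(tp(-.013,.0665,.0186),axes(TY-.2,.9,-1))
for n in ["wrist","side"]: c=cam(n);cv2.imwrite(f"pics/{n}12.png",c["image"] if n=="wrist" else cv2.resize(c["image"][100:350,250:520],None,fx=2.4,fy=2.4))
E
```

```text
t: 22.05
tool_pos: [0.5983, -0.0199, 0.1221]
orientation: [0.874, 1.672, -1.727]
force: [0.1, -0.6, -0.0]
opening: 0.0006
[-0.0286  0.0694  0.0301]
t 22.05 pos [ 0.5983 -0.0199  0.1221] q [-0.17 -0.42  2.47  0.4   0.21  1.11] F [ 0.1 -0.6 -0. ] open 0.6
turn(tool) [-0.005 -0.002 -0.   ]
shift in current axes mm [-0.9 19.6 -0.4]
shift in goal axes mm [-0.9 19.6 -0.3]
```

View pics/wrist12.png

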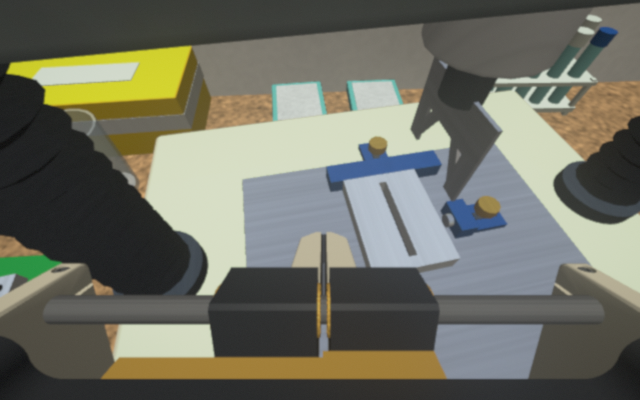

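View pics/side12.png

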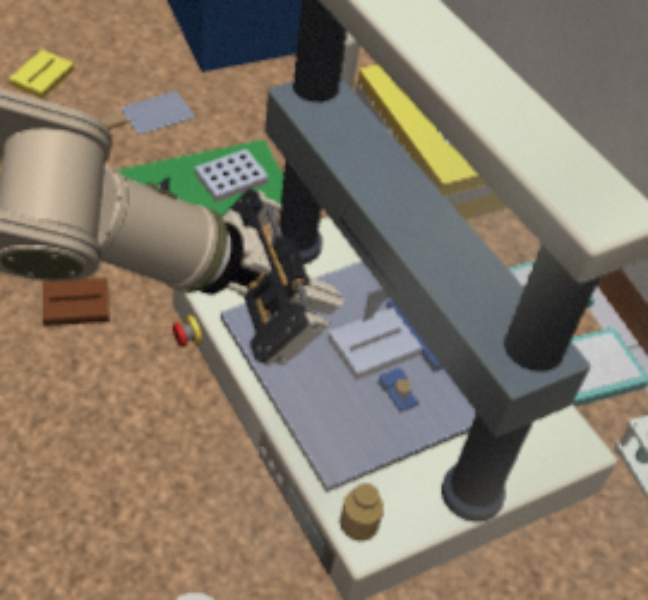

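```bash
python3 -m inch '[[[0,6,0,0,0,0],[-0.5,6,0,0,0,0],[-0.5,5,0,0,0,0],[0,0,0,0,0,0],[0,0,0,0,0,0]]]'; python3 - <<'E'
from h import *
print(tl(monitor.read_state()["tool_pos"]))
rel(tp(-.012,.0665,.0186),axes(TY-.2,.9,-1))
for n in ["wrist","side"]: c=cam(n);cv2.imwrite(f"pics/{n}13.png",c["image"] if n=="wrist" else cv2.resize(c["image"][150:300,330:480],None,fx=4,fy=4))
E
```

```text
t: 22.78
tool_pos: [0.6122, -0.0211, 0.1124]
orientation: [0.875, 1.672, -1.727]
force: [-0.9, 0.2, 0.1]
opening: 0.0007
[-0.015   0.0662  0.0204]
t 22.77 pos [ 0.6122 -0.0211  0.1124] q [-0.16 -0.34  2.43  0.49  0.17  1.03] F [-0.9  0.2  0.1] open 0.7
turn(tool) [-0.006 -0.003 -0.001]
shift in current axes mm [-0.3  3.4 -0.9]
shift in goal axes mm [-0.4  3.4 -0.8]
```

View pics/wrist13.png

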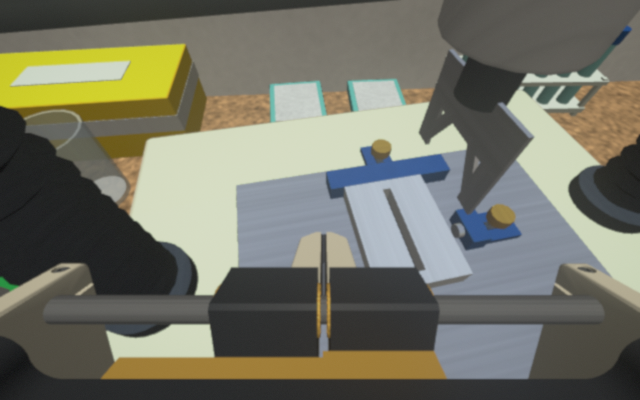

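View pics/side13.png

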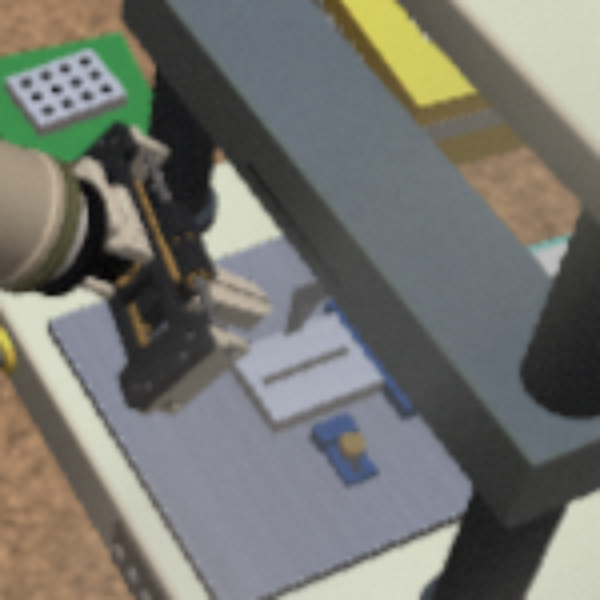

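```bash
python3 -m inch '[[[-0.2,3.6,0.5,0,0,0],[-0.25,0.3,2,0,0,0],[-0.25,0.3,2,0,0,0],[0,0,0,0,0,0],[0,0,0,0,0,0]]]'; python3 - <<'E'
from h import *
print(tl(monitor.read_state()["tool_pos"]))
rel()
E
```

```text
t: 23.5
tool_pos: [0.6158, -0.0259, 0.1107]
orientation: [0.875, 1.671, -1.727]
force: [-0.1, -0.9, -0.3]
opening: 0.0006
[-0.0122  0.0609  0.0187]
t 23.5 pos [ 0.6158 -0.0259  0.1107] q [-0.18 -0.32  2.42  0.56  0.16  0.94] F [-0.1 -0.9 -0.3] open 0.6
```

```bash
python3 -m inch '[[[-0.25,0.3,2,0,0,0],[0,0,0,0,0,0]]]' | grep -E "pos|force"; python3 -m inch '[[[-0.12,0.15,1,0,0,0],[0,0,0,0,0,0]]]' | grep -E "pos|force"; python3 -m inch '[[[-0.12,0.15,1,0,0,0],[0,0,0,0,0,0]]]' | grep -E "pos|force"; python3 - <<'E'
from h import *
print(tl(monitor.read_state()["tool_pos"]))
for n in ["wrist","side"]: c=cam(n);cv2.imwrite(f"pics/{n}14.png",c["image"] if n=="wrist" else cv2.resize(c["image"][150:300,330:480],None,fx=4,fy=4))
E
```

```text
tool_pos: [0.6161, -0.028, 0.1107]
force: [0.9, 0.6, 0.2]
tool_pos: [0.6162, -0.0289, 0.1107]
force: [-0.3, -0.0, -0.0]
tool_pos: [0.6163, -0.03, 0.1107]
force: [0.1, 0.5, -0.3]
[-0.0122  0.0569  0.0187]
```

View pics/wrist14.png

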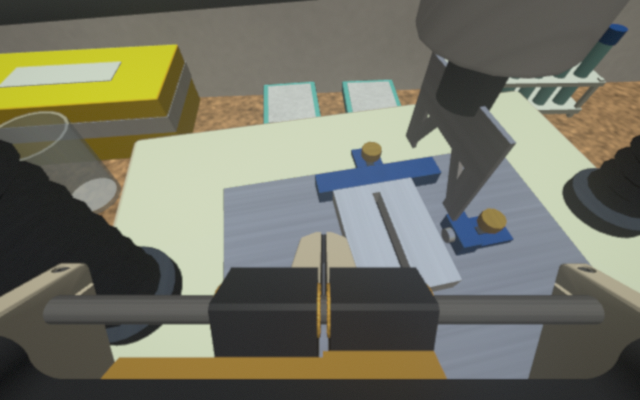

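View pics/side14.png

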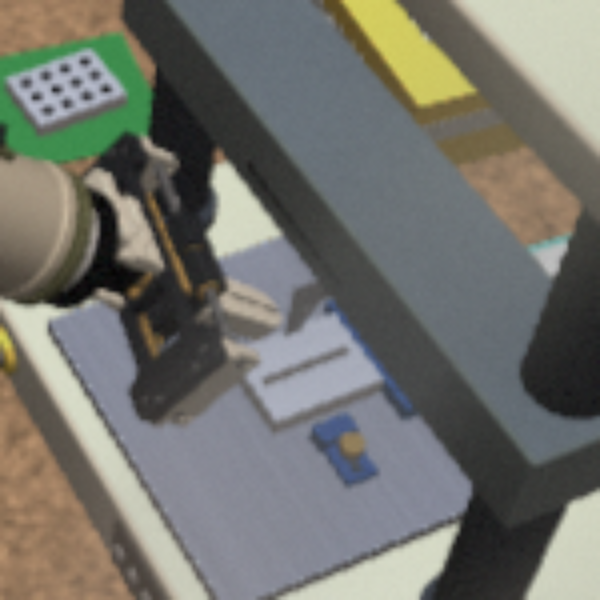

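No contact yet since the fingertips taper. I'll check the taper, because it decides where on the insert's side the push lands.

```bash
python3 - <<'E'
from h import *
c=cam("wrist");s=monitor.read_state();M=R.from_rotvec(s["orientation"]).as_matrix()
for y in (17,10,5,0,-5,-10):
    for x in (7.5,-7.5):
      X=s["tool_pos"]+M@(np.array([x,y,0])/1e3); u,v=proj(c,X); Xb=X+M@np.array([0,0,.01]); print(y,x,round(u),round(v),'px/10mm',round(np.linalg.norm(np.array(proj(c,Xb))-[u,v]),1), end=' | ')
    print(tl(X))
cv2.imwrite("pics/w15.png",cv2.resize(c["image"][200:290,270:380],None,fx=7,fy=6,interpolation=cv2.INTER_CUBIC))
E
```

```text
17 7.5 322 255 px/10mm 14.9 | 17 -7.5 322 235 px/10mm 15.3 | [0.0054 0.0533 0.014 ]
10 7.5 322 260 px/10mm 15.5 | 10 -7.5 322 239 px/10mm 15.9 | [0.     0.0544 0.0184]
5 7.5 322 264 px/10mm 15.9 | 5 -7.5 322 243 px/10mm 16.3 | [-0.0038  0.0552  0.0215]
0 7.5 322 269 px/10mm 16.4 | 0 -7.5 322 246 px/10mm 16.8 | [-0.0076  0.056   0.0246]
-5 7.5 322 273 px/10mm 16.9 | -5 -7.5 322 250 px/10mm 17.3 | [-0.0115  0.0568  0.0277]
-10 7.5 322 278 px/10mm 17.4 | -10 -7.5 322 254 px/10mm 17.8 | [-0.0153  0.0576  0.0308]
```

View pics/w15.png

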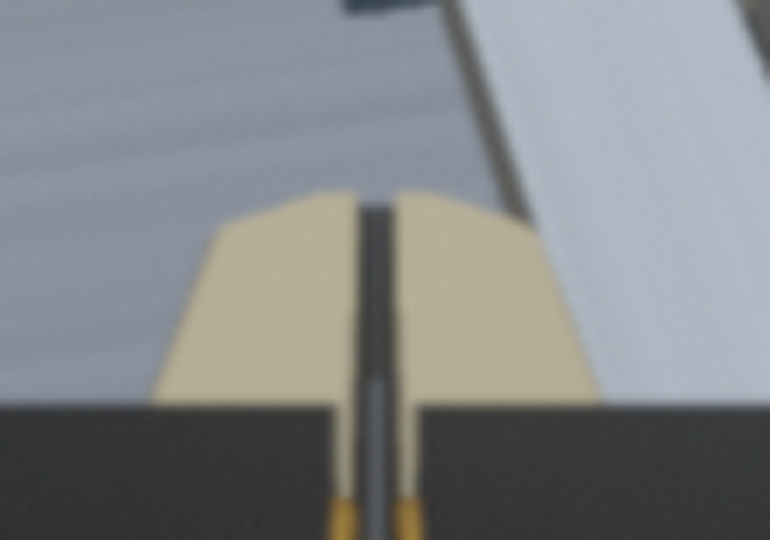

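The fingertip's widest point (half width about 15 mm) lies about 5 mm behind its end, so contact would land near x = -4 mm. I'll go 7 mm deeper so the push lands at or behind the platform point.

```bash
python3 -m inch '[[[-2.1,2.7,-1,0,0,0],[-2.1,2.7,-0.7,0,0,0],[0,0,0,0,0,0],[0,0,0,0,0,0]]]'; python3 - <<'E'
from h import *
print(tl(monitor.read_state()["tool_pos"])); rel(tp(-.0052,.057,.0187),axes(TY-.2,.9,-1))
E
```

```text
t: 24.9
tool_pos: [0.6232, -0.0285, 0.1105]
orientation: [0.875, 1.672, -1.727]
force: [-0.7, 0.3, 0.3]
opening: 0.0002
[-0.0052  0.0573  0.0185]
t 24.9 pos [ 0.6232 -0.0285  0.1105] q [-0.18 -0.29  2.4   0.61  0.16  0.9 ] F [-0.7  0.3  0.3] open 0.2
turn(tool) [-0.006 -0.002 -0.001]
shift in current axes mm [-0.2 -0.1  0.3]
shift in goal axes mm [-0.2 -0.1  0.3]
```

```bash
python3 -m inch '[[[-0.12,0.15,1,0,0,0],[-0.12,0.15,1,0,0,0],[-0.12,0.15,1,0,0,0],[0,0,0,0,0,0]]]' | grep -E "pos|force"; python3 -m inch '[[[-0.12,0.15,1,0,0,0],[-0.12,0.15,1,0,0,0],[0,0,0,0,0,0]]]' | grep -E "pos|force"; python3 - <<'E'
from h import *
print(tl(monitor.read_state()["tool_pos"]))
for n in ["wrist","side"]: c=cam(n);cv2.imwrite(f"pics/{n}16.png",c["image"] if n=="wrist" else cv2.resize(c["image"][150:300,330:480],None,fx=4,fy=4))
E
```

```text
tool_pos: [0.6236, -0.0317, 0.1106]
force: [0.3, 0.5, 0.3]
tool_pos: [0.6239, -0.0337, 0.1106]
force: [-0.7, 0.7, 0.0]
[-0.0053  0.0521  0.0186]
```

View pics/wrist16.png

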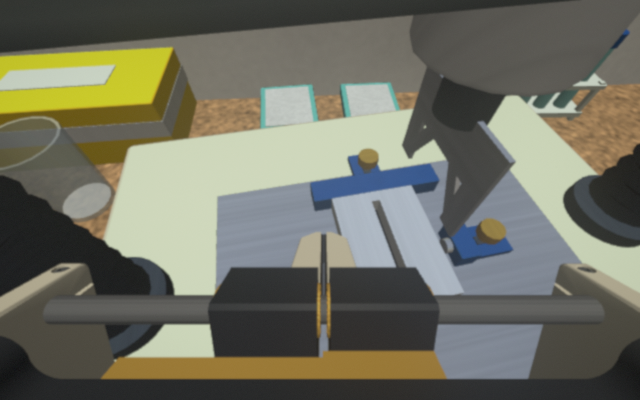

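View pics/side16.png

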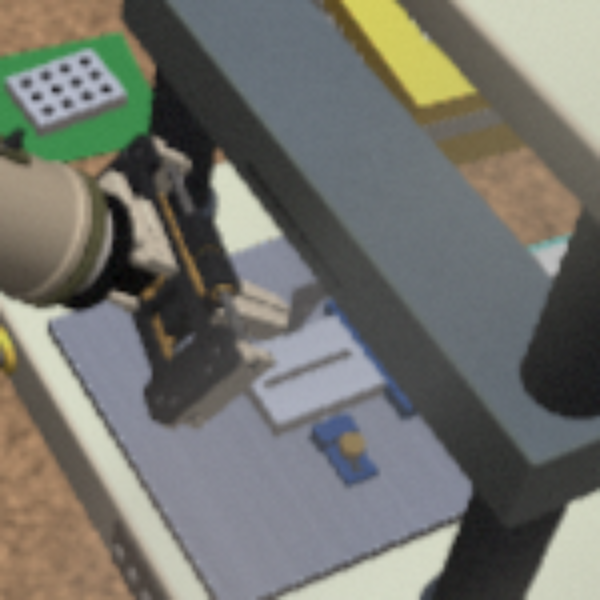

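```bash
python3 -m inch '[[[-0.12,0.15,1,0,0,0],[-0.12,0.15,1,0,0,0],[0,0,0,0,0,0]]]' | grep -E "pos|force"; python3 -m inch '[[[-0.06,0.08,0.5,0,0,0],[0,0,0,0,0,0]]]' | grep -E "pos|force";  python3 -m inch '[[[-0.06,0.08,0.5,0,0,0],[0,0,0,0,0,0]]]' | grep -E "pos|force"; python3 - <<'E'
from h import *
print(tl(monitor.read_state()["tool_pos"]))
c=cam("wrist");cv2.imwrite("pics/w17.png",cv2.resize(c["image"][130:300,250:530],None,fx=2.8,fy=2.8,interpolation=cv2.INTER_CUBIC))
E
```

```text
tool_pos: [0.6241, -0.0358, 0.1106]
force: [-0.4, 1.0, -0.4]
tool_pos: [0.6242, -0.0362, 0.1106]
force: [-0.1, 1.9, -1.0]
tool_pos: [0.6243, -0.0367, 0.1107]
force: [-0.5, 1.2, 0.2]
[-0.0053  0.049   0.0187]
```

View pics/w17.png

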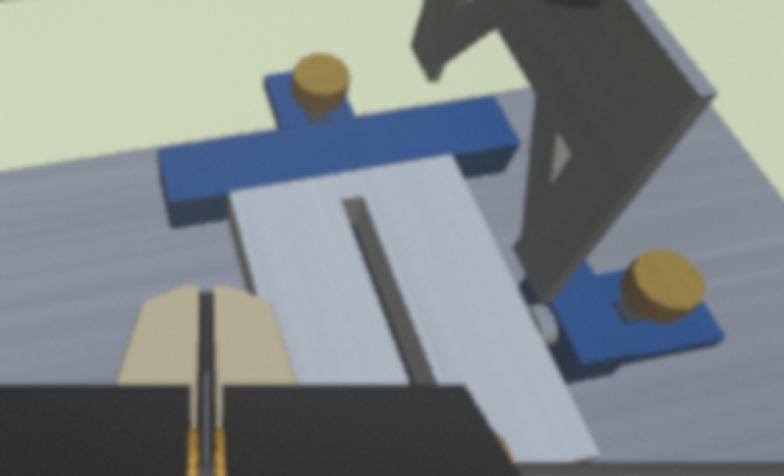

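Still flush at the back, with a small gap left to the button. I'll continue in small steps.

```bash
for k in 1; do python3 -m inch '[[[-0.06,0.08,0.5,0,0,0],[0,0,0,0,0,0]]]' | grep -E "pos|force"; done;  python3 -m inch '[[[-0.06,0.08,0.5,0,0,0],[0,0,0,0,0,0]]]' | grep -E "pos|force"
```

```text
tool_pos: [0.6243, -0.0372, 0.1106]
force: [-1.2, 0.6, -0.3]
tool_pos: [0.6244, -0.0377, 0.1106]
force: [-0.9, 0.8, -0.3]
```

```bash
python3 -m inch '[[[-0.06,0.08,0.5,0,0,0],[0,0,0,0,0,0]]]' | grep -E "pos|force"
```

```text
tool_pos: [0.6245, -0.0383, 0.1106]
force: [0.1, 0.9, -0.3]
```

```bash
python3 -m inch '[[[-0.06,0.08,0.5,0,0,0],[0,0,0,0,0,0]]]' | grep -E "pos|force"
```

```text
tool_pos: [0.6245, -0.0388, 0.1106]
force: [0.2, 0.5, 0.1]
```

```bash
python3 -m inch '[[[-0.06,0.08,0.5,0,0,0],[0,0,0,0,0,0]]]' | grep -E "pos|force"
```

```text
tool_pos: [0.6246, -0.039, 0.1106]
force: [-0.5, 3.2, -0.4]
```

```bash
python3 - <<'E'
from h import *
print(tl(monitor.read_state()["tool_pos"]))
c=cam("wrist");cv2.imwrite("pics/w18.png",cv2.resize(c["image"][130:300,250:530],None,fx=2.8,fy=2.8,interpolation=cv2.INTER_CUBIC))
E
```

```text
[-0.0053  0.0467  0.0186]
```

View pics/w18.png

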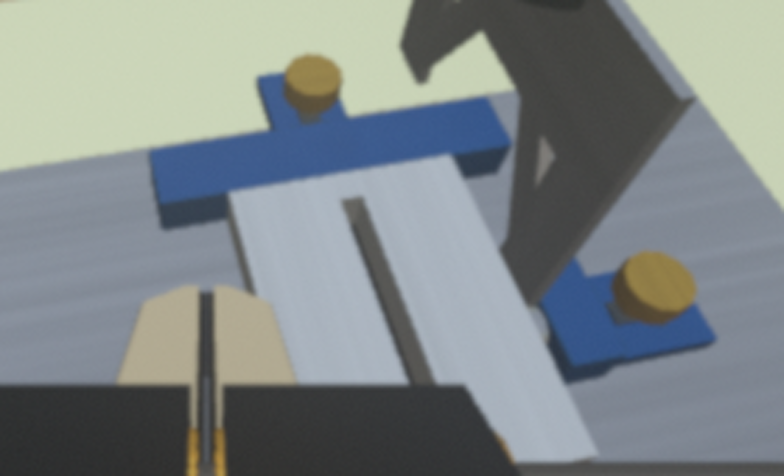

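Contact is starting at the predicted place. I'll press a little more to seat it.

```bash
python3 -m inch '[[[-0.04,0.05,0.3,0,0,0],[0,0,0,0,0,0]]]' | grep -E "pos|force"
```

```text
tool_pos: [0.6246, -0.0391, 0.1106]
force: [-0.6, 4.7, 0.3]
```

```bash
python3 -m inch '[[[0,0,0.2,0,0,0],[0,0,0,0,0,0]]]' | grep -E "pos|force"
```

```text
tool_pos: [0.6246, -0.0392, 0.1105]
force: [-1.1, 5.2, 1.8]
```

```bash
python3 -m inch '[[[0.4,-0.5,-3,0,0,0],[0.5,-0.7,-5,0,0,0],[4,-8,-4,0,0,0],[7,-14,-3,0,0,0],[7,-14,-2,0,0,0],[0,0,0,0,0,0],[0,0,0,0,0,0]]]'; python3 - <<'E'
from h import *
print(tl(monitor.read_state()["tool_pos"])); rel()
c=cam("wrist");cv2.imwrite("pics/w19.png",c["image"]);cv2.imwrite("pics/w19z.png",cv2.resize(c["image"][30:270,290:500],None,fx=3.2,fy=2.5,interpolation=cv2.INTER_CUBIC))
c=cam("side");cv2.imwrite("pics/s19.png",cv2.resize(c["image"][205:285,370:460],None,fx=7,fy=7,interpolation=cv2.INTER_CUBIC))
E
```

```text
t: 29.48
tool_pos: [0.5887, -0.0204, 0.119]
orientation: [0.874, 1.673, -1.729]
force: [-0.1, -0.2, 0.5]
opening: 0.0006
[-0.0382  0.0703  0.027 ]
t 29.48 pos [ 0.5887 -0.0204  0.119 ] q [-0.17 -0.45  2.5   0.4   0.22  1.11] F [-0.1 -0.2  0.5] open 0.6
```

View pics/w19z.png

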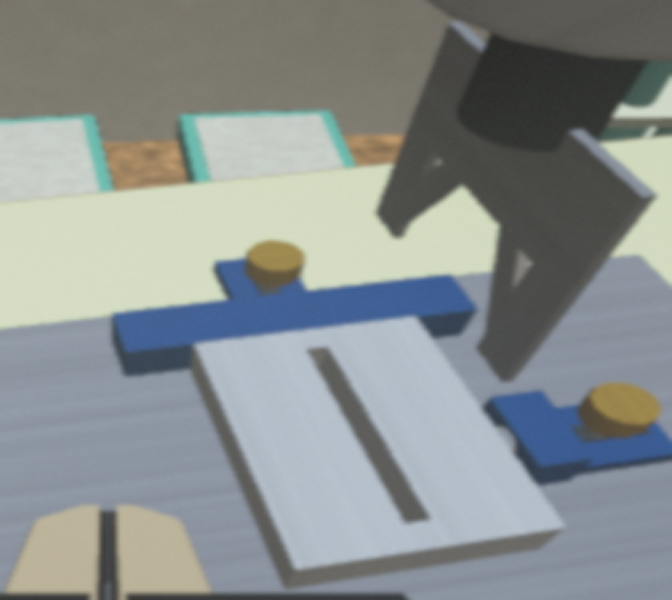

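View pics/s19.png

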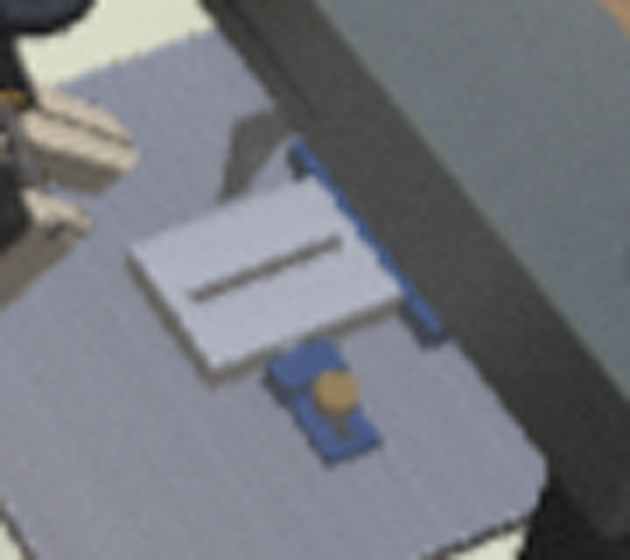

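```bash
python3 -m inch '[[[6,-7.7,2,0,0,-0.08],[6.5,-7.2,2,0,0,-0.08],[7,-7,2,0,0,-0.08],[7,-7,2,0,0,-0.08],[7.5,-6.5,2,0,0,0],[7.5,-6.5,12,0,0,0],[0,0,12,0,0,0],[0,0,0,0,0,0]]]'; python3 - <<'E'
from h import *
print(tl(monitor.read_state()["tool_pos"])); rel()
c=cam("wrist");cv2.imwrite("pics/w20.png",c["image"])
E
```

```text
t: 30.58
tool_pos: [0.5276, -0.0509, 0.1233]
orientation: [0.631, 1.895, -1.934]
force: [0.6, -0.4, 0.1]
opening: 0.0009
[-0.103   0.0487  0.0313]
t 30.57 pos [ 0.5276 -0.0509  0.1233] q [-0.27 -0.53  2.38  0.16  0.73  1.28] F [ 0.6 -0.4  0.1] open 0.9
```

View pics/w20.png

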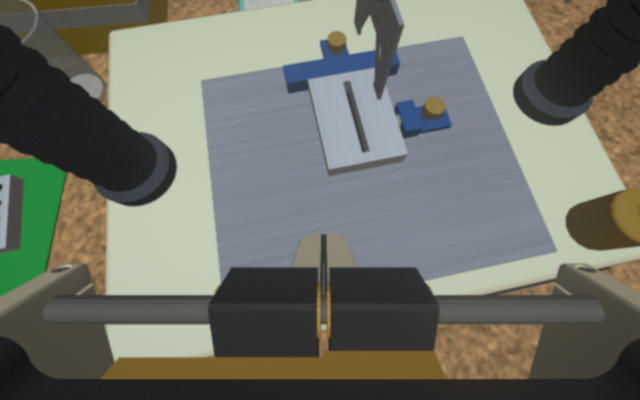

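```bash
python3 - <<'E'
from h import *
c=cam("wrist")
cv2.imwrite("pics/w20z.png",cv2.resize(c["image"][40:185,270:460],None,fx=4,fy=4,interpolation=cv2.INTER_CUBIC))
E
```

```text
(no output)
```

View pics/w20z.png

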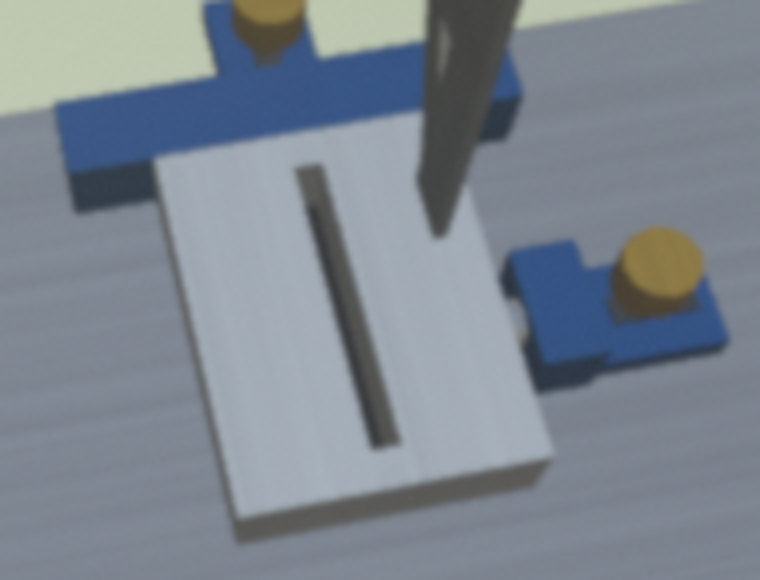

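```bash
python3 - <<'E'
from h import *
c=cam("wrist")
f=lambda p:(p[0]/4+270-.4,p[1]/4+40-.4)
g=lambda p,z:tl(plane(c,*f(p),z))
for n,p in [('rearL',(157,160)),('rearR~',(424,113)),('frontL',(237,517)),('frontR',(551,460)),('slotRearMid',(311,166)),('slotFrontMid',(384,447)),('barL top',(68,170)),('barR top',(521,95)),('blocktop rear',(514,250)),('blocktop front',(541,362))]: print(n,g(p,.106))
print('bladebottom tip (front)',g((438,237),.162))
for u,v in [(202,80),(462,38),(222,279),(555,250)]: print('plat',tl(plane(c,u,v,.092)))
a,b=g((237,517),.106),g((157,160),.106);print('Lyaw',np.arctan2(b[1]-a[1],b[0]-a[0]))
a,b=g((384,447),.106),g((311,166),.106);print('slotyaw',np.arctan2(b[1]-a[1],b[0]-a[0]))
a,b=g((521,95),.106),g((68,170),.106);d=b-a;print('bar yaw',np.arctan2(-d[0],d[1]))
a,b=g((424,113),.106),g((157,160),.106);d=b-a;print('rear yaw',np.arctan2(-d[0],d[1]))
a,b=g((541,362),.106),g((514,250),.106);d=b-a;print('block',np.arctan2(d[1],d[0]))
E
```

```text
rearL [0.0391 0.0307 0.014 ]
rearR~ [ 0.0391 -0.0251  0.014 ]
frontL [-0.0404  0.0313  0.014 ]
frontR [-0.0412 -0.028   0.014 ]
slotRearMid [0.0312 0.0005 0.014 ]
slotFrontMid [-0.0323  0.0016  0.014 ]
barL top [0.0404 0.0487 0.014 ]
barR top [ 0.0393 -0.0459  0.014 ]
blocktop rear [ 0.0038 -0.034   0.014 ]
blocktop front [-0.0212 -0.0321  0.014 ]
bladebottom tip (front) [-0.0281  0.0013  0.07  ]
plat [0.0695 0.1201 0.    ]
plat [ 0.0665 -0.1169  0.    ]
plat [-0.1005  0.1205  0.    ]
plat [-0.1298 -0.1162  0.    ]
Lyaw -0.00754702652119348
slotyaw -0.017321102208708708
bar yaw -0.011627382956383837
rear yaw -0.0
block -0.0758541796889262
```

Measured pose: insert centre about (-1, +1) mm from home, blade over the slot, stops unmoved. I'll check rear flushness more precisely with fitted edges.

```bash
python3 - <<'E'
from h import *
ims=[cam("wrist") for _ in range(6)]
c=ims[0]; im=np.mean([k["image"].astype(float) for k in ims],0)
k=4; b=cv2.resize(im[40:185,270:460],None,fx=k,fy=k,interpolation=cv2.INTER_CUBIC)
red=b[...,2]; bright=b.sum(2)
def edge(xs,y0f,col,up):
    pts=[]
    for x in xs:
        y0=int(y0f(x)); seg=np.array([col[y,x-2:x+3].mean() for y in range(y0-25,y0+25)])
        g=np.diff(cv2.GaussianBlur(seg[:,None],(1,7),0)[:,0])*(1 if up else -1); i=g.argmax(); i=min(max(i,1),len(g)-2)
        d=(g[i-1]-g[i+1])/(2*(g[i-1]-2*g[i]+g[i+1])+1e-9); pts.append((x,y0-25+i+.5+d))
    return np.array(pts)
line=lambda x:170+(x-68)*(95-170)/(521-68)
bl=edge(range(80,145,5),line,bright,False)
rl=edge(range(168,420,6),line,red,True)
br=edge(range(485,512,4),line,bright,False)
print(bl.round(1)[::3],br.round(1))
F=lambda p:(p[0]/4+270-.375,p[1]/4+40-.375)
for n,e in [('barL',bl),('rear',rl),('barR',br)]:
    Q=np.array([tl(plane(c,*F(p),.106)) for p in e]); m=np.median(Q[:,0]); ok=abs(Q[:,0]-np.polyval(np.polyfit(Q[:,1],Q[:,0],1),Q[:,1]))<.001
    P=np.polyfit(Q[ok,1],Q[ok,0],1); print(n,'x at mid',m,'slope',P[0],'y',Q[:,1].min(),Q[:,1].max(),'x(+.03),x(-.03)',np.polyval(P,[.03,-.03]))
E
```

```text
[[ 80.  173.6]
 [ 95.  170.9]
 [110.  168.2]
 [125.  166.1]
 [140.  163.2]] [[485.  119.9]
 [489.  121.2]
 [493.  103.7]
 [497.  102.7]
 [501.  102.3]
 [505.  101.4]
 [509.  100.4]]
barL x at mid 0.0391 slope -0.0021072395564721872 y 0.0344 0.0467 x(+.03),x(-.03) [0.03916077 0.0392872 ]
rear x at mid 0.0395 slope 0.002408720347273198 y -0.0229 0.0286 x(+.03),x(-.03) [0.03956036 0.03941584]
barR x at mid 0.0386 slope -0.6258771929824569 y -0.0429 -0.0367 x(+.03),x(-.03) [-0.00628693  0.0312657 ]
```

Rear edge and bar face coincide within 0.4 mm, with slope under 0.003 rad, so it is flush. I'll back away and take a last overview.

```bash
python3 -m inch '[[[-2,-12,0,0,0,0],[-5,-25,0,0,0,-0.05],[-5,-25,0,0,0,-0.05],[0,0,0,0,0,0],[0,0,0,0,0,0]]]'; python3 - <<'E'
from h import *
print(tl(monitor.read_state()["tool_pos"]))
c=cam("top");cv2.imwrite("pics/t21.png",c["image"]);c=cam("side");cv2.imwrite("pics/s21.png",c["image"])
E
```

```text
t: 31.65
tool_pos: [0.505, -0.0486, 0.1818]
orientation: [0.544, 1.96, -1.994]
force: [0.4, 0.1, 0.1]
opening: 0.0005
[-0.1251  0.0542  0.0898]
```

View pics/s21.png

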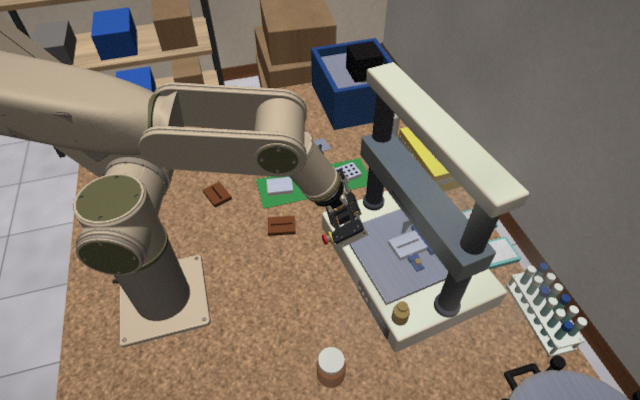

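View pics/t21.png

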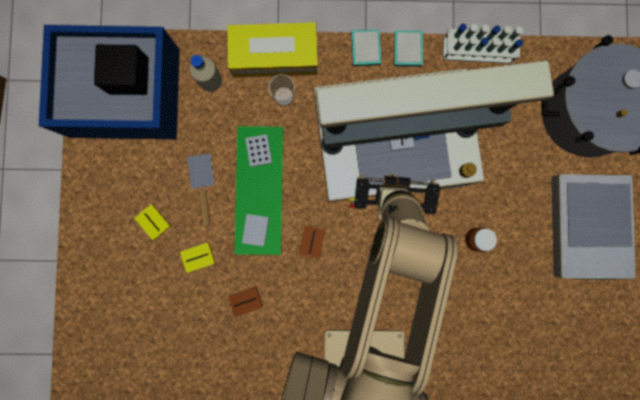

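The insert is home at side (408,243). The bystanders haven't moved: plain (256,230), drilled (259,150), weight (468,170). The gripper is clear, so I'm handing in.

```bash
python3 - <<'E'
from plant import robot
print(robot.close_job())
E
```

```text
the job is handed in; nothing more can be done
None
```

The slotted insert is fitted in the shear tester: laid on the platform, pushed back to the back stop, then slid sideways to the side stop. I released it, moved the gripper clear and handed the job in at about 32 s.

**Push forces:** the peak reading was about 8 N forward (9 N counting the vertical part) at the back stop and about 5 N at the side stop, both under the 15 N slip limit. Putting the insert down on the platform peaked at about 14 N.

**Last checks:**
- **Back stop:** the rear edge lines up with the stop's face within 0.4 mm and about 0.003 rad. The stop still measures about 40 mm behind the platform point.
- **Position:** the insert's centre is about 1 mm from its home point, and the blade tip is within about 1 mm of the slot's centre line. Both are within the 2 mm camera calibration.
- **Side stop:** the insert's side meets the button, by the rise in force and in the wrist view.
- **Bystanders:** the other two inserts, the weight, jar and beaker look unmoved in the last overview. The spatula does too. I saw no contact with the crosshead or blade.

**Checks that disagreed or were weak:**
- The platform front corners measured 83–90 mm high from paired camera views, against the stated 92 mm. The height at which the insert touched down agreed with 92 mm.
- The slope of the side stop's short block came out 0.08 rad off, which I put down to pixel noise. The edge fit at the right end of the back stop was also unusable because of stray points.

The first grasp angle put joint 6 at its range limit, so I backed off and grasped with less lean. Joint 3 also reached its limit while leaning in front of the tester. The moves simply stopped short there.

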